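# Put the fixative jar away in the sash cabinet

### The arm

A 6-joint arm with a two-finger parallel gripper is mounted at the origin on the work surface. World frame = base frame: x ahead of the robot, y to its left, z up, the work surface at z = 0. Lengths are in mm, angles in degrees, forces in N, time in s.
With the tool pointing down it reaches from about 300 to 850 mm from the base axis. Payload 4.2 kg.
Tool frame: the origin (TCP) lies midway between the tips of the shut fingers; the grasp point (between the pads) lies env.grasp_offset behind it (env.grasp_offset is the distance from the TCP to the grasp point, in mm); y points along the fingers, x is the direction in which the jaws open and shut, and the axes are right-handed (so a half turn about y gives the same grasp; the last joint's range is limited). The gripper opens to 91 mm and grips with 3 to 60 N. Pads are 32 mm wide; open, the fingers measure 118 mm over their backs; the gripper's body (76 mm by 178 mm) begins 60 mm behind the grasp point.
Start: joints at [-72.536, 18.312, 89.639, -0, 72.044, -1.146], TCP at [183.498, -544.955, 176.976] pointing down, gripper open.
Joint ranges: [-177.97, 177.97], [-48.28, 115.42], [12.27, 149.76], [-77.06, 257.06], [2.81, 150.46], [-146.56, 146.56]. Speed limits (degrees/s): [147.25, 147.25, 180, 180, 180, 180].

### API

Orientations are given as [roll, pitch, yaw] about the fixed x, y, z axes, in that order (R = Rz(yaw) Ry(pitch) Rx(roll)).
In Python, from workcell import state, vision, job, env gives the robot as it stands.
- The arm moves only by the shell command python3 -m handwheel 'ROWS' [FORCE]. ROWS is JSON, a list of rows, each a list of 3 entries, a list of its own where there are three numbers: the finger opening in cm, from 0 to 9.12, then the shift along the tool's x, y, z in cm, then the turn about the tool's y in degrees. A call has 1 to 10 rows; each row is the pose to reach, as a shift and turn from the pose measured when the call began, along the tool's axes at that moment; what a row does not reach only later rows make up. A row lasts 1/10 s, in which the tool goes at most 50 mm and 8.59 degrees, less where a joint would pass 70% of its speed; a pose out of reach is approached as far as the arm can. A call with a gripper value outside its range is refused whole. The fingers move at their own pace and stop on an object; FORCE is the grip in N (left out, the last holds). Time passes only in rows, so rows that repeat a pose let the fingers close. It gives the time, the measured TCP pose, the force and the opening at its end, in the units of the state.
- state(): the state, without advancing time (a new reading comes with each control period).
- vision.grab_frame(name): name is "scene" or "top" or "wrist"; returns the picture (400x640x3 uint8, red, green, blue); there is no depth.
- vision.camera_model(name): a dict with "fov_y" (degrees; the focal length in pixels is half the picture's height over the tangent of half this angle, whatever the lens; pixels are square), "cx", "cy" (the principal point, pixels), "extrinsics" (4x4, takes a point from world to camera coordinates). Camera axes: x right, y up, looking along -z (the intrinsics and any distortion apply to the point x, -y, -z); pixel columns grow to the right and rows downward; lengths in mm; the calibration is good to about 2 mm. A picture is of the moment at which its call begins: read the wrist's pose just before it. camera_model takes no time and is no camera call; for the wrist camera it gives the pose at the moment of the call.
- job.job_done(): hands the job in, once; it reports no verdict.
The state is a dict: "time_s": time; "qpos": joint angles; "qvel": joint speeds; "effort": joint torques, N m; "ee_pos": TCP position; "ee_rot": TCP orientation; "force": force on the tool from outside, world axes, zero at the start; "torque": the same for the moment, N m; "gripper_width": finger opening in mm.
Only numpy, scipy, OpenCV 4.12 (cv2) and the standard library are available. Lean on these libraries where they do the work, as an engineer would, in place of code of your own. Each camera call takes 0.05 s, during which the arm holds its last target.

### The job

First raise the clear sash of the ventilated cabinet by pushing up gently under its black lift bar until its red pointer stands level with the green mark on the post, and let go of it. Then stand the amber jar with the teal lid upright on the round dark mat in the pulled-out tray, setting it down rather than dropping it. Last, slide the tray fully home under the raised sash, leaving the sash at the mark and the white paint jar, the fan and the tape roll where they are.

Things in the scene. Friction and masses are not known exactly. Their poses are not given: they have to be found in the camera images.
- cabinet: ventilated bench cabinet, grey deck, aluminium posts, clear sides, fixed to the table, 300 mm wide (y), 396 mm tall; its front, with the tray, faces the robot's left. Origin on the table below the middle of the sash; x points into the cabinet (roughly world -y), z up, y to the left as seen from its front. Deck x = -70 to +200 mm, 12 mm thick; inner faces of the posts at y = +-125 mm
- bar_edge (a point): middle of the lower front edge of the black lift bar, a level ledge 200 mm long (y), 28 mm deep (x), 14 mm thick, standing out in front of the clear sash; this point is 34 mm in front (cabinet -x) of the sash plane. Below it is free room for fingers down to the tray floor. The bar floats: it goes up 10 mm under about 1 N before it takes the sash with it, and drops back by that when let go
- sash_pointer (a point): left tip of the red pointer (50 x 6 mm bar) on the clear sash (272 mm wide, 158 mm tall, 6 mm thick; frictional guides, balanced by springs). The pointer is 60 mm above the underside of the lift bar at rest. The sash slides straight up and down, needs about 4 to 7 N, stays where it is left, and can go higher than the mark
- mark_center (a point): centre of the green mark, a clip 20 mm tall on the left front post of the cabinet (its +y side), beside the pointer; its height differs from one start to another
- tray (a joint): pull-out tray of the cabinet, m: 0 fully home, 0.17 fully out, sliding along the cabinet's x axis (grows as it comes out, -x); about 3 N of friction. A white open box 250 mm long (x), 170 mm wide (y), walls 5 mm thick; floor top 18 mm and rim 48 mm above the table
- tray_front (a point): middle of the top front edge of the tray's blue push block (120 mm wide, 15 mm deep, 35 mm tall, its top 48 mm above the table), which is the tray's foremost part; at home it is 85 mm in front of the sash plane
- mat_center (a point): centre of the round dark mat (84 mm across, flat) on the tray floor, at floor height, 135 mm behind tray_front
- jar_center (a point): centre (half-way up) of the closed amber glass jar with a teal lid, 56 mm across, 110 mm tall, 0.2 to 0.42 kg, upright, loose on the table some way in front of the cabinet's tray; z is its axis. It is too tall to pass under the sash before that is raised
- paint_jar: white plastic paint jar with a red lid, 64 mm across, 95 mm tall; origin at the centre of its underside; leave it alone
- fan: navy desk fan, 155 mm tall, foot 90 mm across; origin at the centre of its underside; leave it alone
- tape_roll: orange tape roll lying flat, 100 mm across, 25 mm tall; origin at the centre of its underside; leave it alone

How it is judged:
By the outcome, as a careful person would: the job done as asked, in the order asked, and still so for the second after the job is handed in, with the robot touching nothing.
It also fails if it takes over 72 s, if anything falls off the work surface, if the arm or the gripper's body presses on something with over 40 N, if the wrist force passes 120 N, or if a joint passes its speed limit or range.

## Working session

There is one attempt and no reset: what is moved stays moved. The work goes in short steps, Python scripts to look and compute and a shell command to move; the robot and the scene stay as the last step left them, time stands still between calls to the robot, and variables do not carry over. Pictures are saved under pics/ and viewed, and the job is handed in when it is done.

```bash
ls; mkdir -p pics; python3 - <<'E'
from workcell import state, vision, job, env
import cv2,numpy as np
print(env.grasp_offset, [a for a in dir(env) if a[0]!='_'])
s=state();print(s)
for n in("scene","top","wrist"):
    m=vision.camera_model(n);print(n,m)
    cv2.imwrite(f"pics/{n}0.png",vision.grab_frame(n)[...,::-1])
E
```

```text
pics
18.8 ['Unreachable', 'grasp_offset']
{'time_s': 0.0, 'qpos': array([-7.25369064e+01,  1.83510225e+01,  8.97050353e+01, -2.08568868e-03,
        7.20441764e+01, -1.14427391e+00]), 'qvel': array([ 0.03403632, -0.03462433,  0.05654528, -0.00667766,  0.07990377,
       -0.03430723]), 'effort': array([-6.54964751e-04, -4.12462378e+01, -2.31975496e+01,  7.27312826e-02,
        4.56398574e-02, -1.54705294e-04]), 'ee_pos': array([ 183.30696987, -544.40524657,  176.13582982]), 'ee_rot': array([-89.9999809 ,   0.10025379, -71.39198776]), 'force': array([-1.34582999,  0.42713116,  0.51222445]), 'torque': array([-0.002667  ,  0.02850326, -0.0549061 ]), 'gripper_width': 91.11294740537858}
scene {'fov_y': 54.61090257498494, 'cx': 326.210239429363, 'cy': 195.03636445743834, 'extrinsics': array([[ 1.71151386e-01,  9.85071236e-01,  1.84895378e-02,
        -2.22358122e+02],
       [-7.16846885e-01,  1.11630676e-01,  6.88236250e-01,
         2.80713010e+02],
       [ 6.75897734e-01, -1.31046756e-01,  7.25250992e-01,
        -1.42468827e+03],
       [ 0.00000000e+00,  0.00000000e+00,  0.00000000e+0
[... 211 characters left out ...]
],
       [ 9.89879321e-01,  2.23314547e-02,  1.40143625e-01,
        -6.03503842e+02],
       [-1.39695380e-01, -2.05136717e-02,  9.89982015e-01,
        -1.33066316e+03],
       [ 0.00000000e+00,  0.00000000e+00,  0.00000000e+00,
         1.00000000e+00]])}
wrist {'fov_y': 62.61159810207011, 'cx': 323.2404081305587, 'cy': 200.1379487829899, 'extrinsics': array([[ 3.18899565e-01, -9.47785573e-01, -2.36124910e-03,
        -5.74006091e+02],
       [ 9.06269097e-01,  3.05658005e-01, -2.91975185e-01,
         3.28482658e+01],
       [ 2.77451602e-01,  9.09708323e-02,  9.56422980e-01,
        -3.92882914e+02],
       [ 0.00000000e+00,  0.00000000e+00,  0.00000000e+00,
         1.00000000e+00]])}
```

View pics/scene0.png

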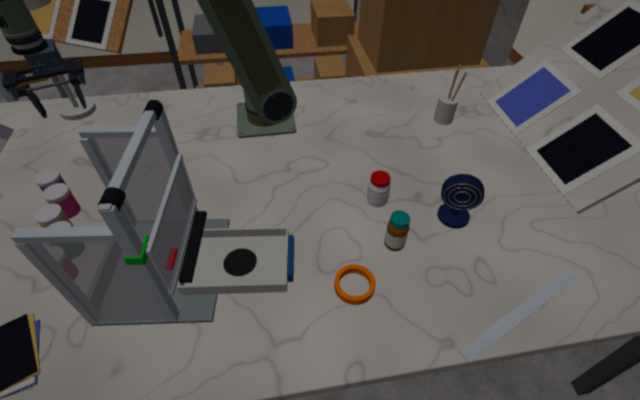

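View pics/top0.png

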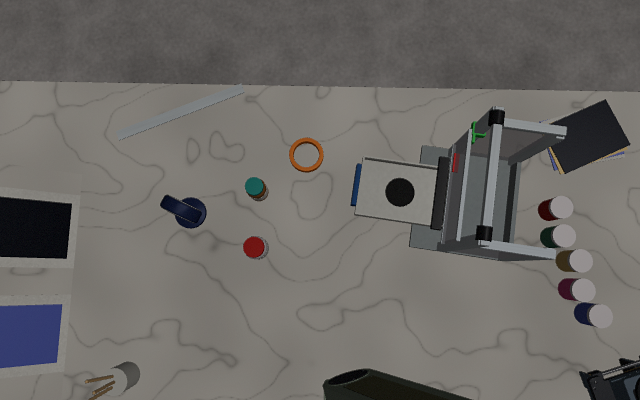

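View pics/wrist0.png

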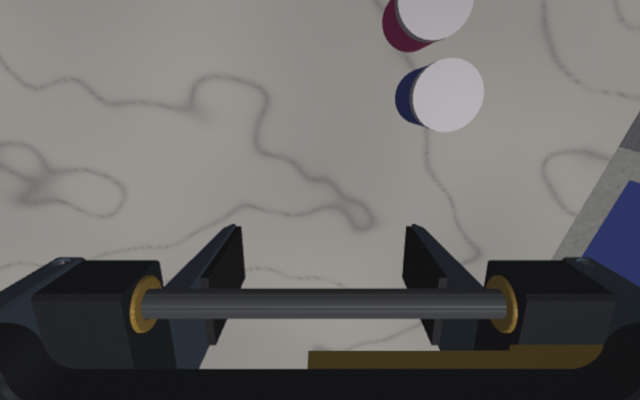

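The scene view shows the cabinet at left with the tray mat at (240,262), the amber jar at (398,230), the tape roll at (355,284), the paint jar at (379,188) and the fan at (460,200). In the top view the mat is at (400,192), the teal lid at (256,187), the blue block at (357,185) and the black bar at (441,192). The wrist view sees nothing relevant yet.

```bash
cat > h.py <<'E'
from workcell import state, vision, job, env
import cv2,numpy as np
from scipy.spatial.transform import Rotation as Rn
def K(m): f=200/np.tan(np.radians(m['fov_y']/2)); return np.array([[f,0,m['cx']],[0,f,m['cy']],[0,0,1]])
def ray(m,uv):
    k=K(m);d=np.array([(uv[0]-m['cx'])/k[0,0],-(uv[1]-m['cy'])/k[0,0],-1.])
    E=m['extrinsics'];R=E[:3,:3];o=-R.T@E[:3,3];d=R.T@d;return o,d/np.linalg.norm(d)
def onz(m,uv,z): o,d=ray(m,uv);return o+d*(z-o[2])/d[2]
def tri(m1,u1,m2,u2):
    o1,d1=ray(m1,u1);o2,d2=ray(m2,u2)
    s=np.linalg.lstsq(np.c_[d1,-d2],o2-o1,rcond=None)[0]
    a,b=o1+s[0]*d1,o2+s[1]*d2;return (a+b)/2,np.linalg.norm(a-b)
def proj(m,P):
    E=m['extrinsics'];p=E[:3,:3]@np.asarray(P,float)+E[:3,3];k=K(m)
    return np.array([m['cx']+k[0,0]*p[0]/-p[2],m['cy']-k[0,0]*p[1]/-p[2]])
def blobs(im,lo,hi,amin=15):
    h=cv2.cvtColor(im,cv2.COLOR_RGB2HSV);M=cv2.inRange(h,np.array(lo),np.array(hi))
    n,l,s,c=cv2.connectedComponentsWithStats(M)
    return [(np.round(c[i],1),s[i],l==i) for i in range(1,n) if s[i][4]>=amin]
def corners(mask):
    c=cv2.findContours(mask.astype(np.uint8),cv2.RETR_EXTERNAL,cv2.CHAIN_APPROX_NONE)[0]
    c=max(c,key=len);return cv2.boxPoints(cv2.minAreaRect(c))
E
python3 - <<'E'
from h import *
rng=dict(teal=((80,120,40),(95,255,255)),green=((50,150,40),(70,255,255)),red=((0,150,60),(6,255,255)),blue=((100,130,40),(115,255,255)),orange=((7,200,100),(20,255,255)),black=((0,0,0),(180,255,45)))
for n in("scene","top"):
    im=cv2.imread(f"pics/{n}0.png")[...,::-1].copy()
    for k,(a,b) in rng.items():
        for c,s,m in blobs(im,a,b,30):
            if 0<c[1]<320 : print(n,k,c,s, corners(m).round(0).tolist() if k in('green','red','blue','black') and s[4]<2500 else '')
E
python3 -c "
import cv2
a=cv2.imread('pics/scene0.png')[90:330,20:420];cv2.imwrite('pics/s0z.png',cv2.resize(a,(800,480),interpolation=2))
a=cv2.imread('pics/top0.png')[90:290,230:580];cv2.imwrite('pics/t0z.png',cv2.resize(a,(800,457),interpolation=2))"
```

```text
scene teal [399.6 219. ] [391 211  19  17 266] 
scene green [138.1 255.5] [124 236  25  29 252] [[122.0, 258.0], [147.0, 235.0], [160.0, 248.0], [135.0, 272.0]]
scene red [379.9 178.1] [371 171  19  16 236] [[371.0, 171.0], [389.0, 171.0], [389.0, 186.0], [371.0, 186.0]]
scene red [173.4 258.1] [171 249   6  20  37] [[169.0, 268.0], [174.0, 249.0], [177.0, 249.0], [172.0, 268.0]]
scene blue [276.6  25.1] [ 255    6   38   43 1121] [[255.0, 8.0], [284.0, -1.0], [298.0, 45.0], [268.0, 54.0]]
scene blue [288.5  72.8] [283  66  11  15 113] [[283.0, 67.0], [291.0, 65.0], [294.0, 80.0], [286.0, 82.0]]
scene blue [461.4 178.7] [449 175  26   9 157] [[449.0, 175.0], [474.0, 174.0], [474.0, 182.0], [449.0, 183.0]]
scene blue [452.3 216.3] [438 205  31  21 350] [[436.0, 220.0], [441.0, 204.0], [470.0, 212.0], [465.0, 228.0]]
scene blue [290. 258.] [288 236   5  45 210] [[288.0, 236.0], [292.0, 236.0], [292.0, 280.0], [288.0, 280.0]]
scene orange [354.5 283.2] [335 265  40  36 500] 
scene black [33.8 56.2] [   0    0   86  118 4275] 
scene black [90.5 20.1] [  72    0   38   43 1217] [[71.0, 37
[... 2640 characters left out ...]
191.9] [386 178  28  29 630] [[386.0, 178.0], [413.0, 178.0], [413.0, 206.0], [386.0, 206.0]]
top black [182.9 210.2] [160 195  42  33 638] [[156.0, 212.0], [169.0, 186.0], [206.0, 204.0], [193.0, 230.0]]
top black [ 33.7 228.2] [   0  197   72   62 3962] 
top black [545.2 211.2] [538 200  20  21 195] [[536.0, 205.0], [550.0, 199.0], [557.0, 218.0], [543.0, 223.0]]
top black [483.3 232.8] [475 225  18  18 236] [[474.0, 242.0], [476.0, 224.0], [492.0, 226.0], [490.0, 243.0]]
top black [547.4 237.7] [540 227  19  21 218] [[538.0, 229.0], [554.0, 226.0], [558.0, 247.0], [542.0, 250.0]]
top black [581.6 313.1] [575 304  16  21 137] [[575.0, 304.0], [590.0, 304.0], [590.0, 324.0], [575.0, 324.0]]
```

View pics/s0z.png

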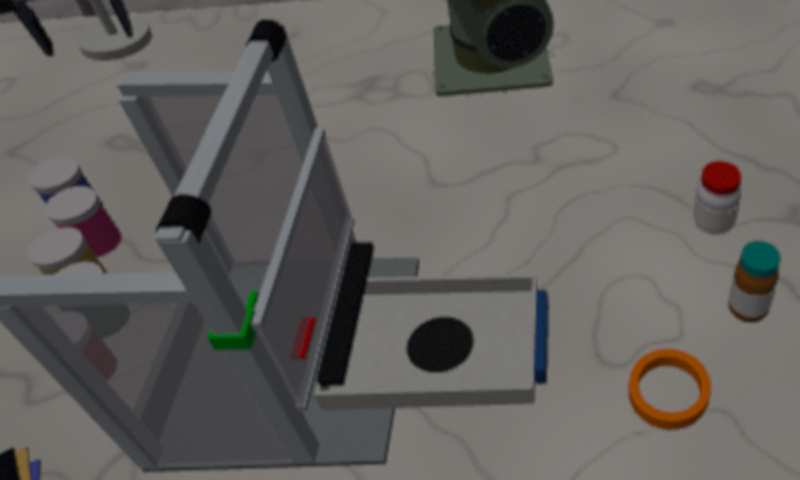

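View pics/t0z.png

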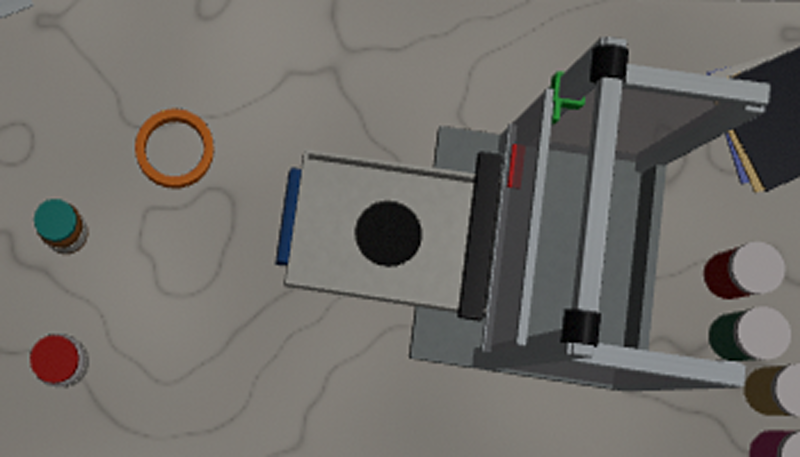

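The zooms show the green clip (a flat arm plus an upright tab) beside the red pointer on the sash, and the bar resting low over the tray's inner end. Next I'll triangulate.

```bash
python3 - <<'E'
from h import *
S=vision.camera_model('scene');T=vision.camera_model('top')
p=lambda *a:print(*[np.round(x,1) if not isinstance(x,str) else x for x in a])
p('lid',*tri(S,(399.6,217.5),T,(254,186.3)))
p('lid z110 S,T',onz(S,(399.6,215),110),onz(T,(254,186),110))
p('mat',onz(S,(239.7,261.9),18),onz(T,(399.5,191.9),18),*tri(S,(239.7,261.9),T,(399.5,191.9)))
p('paint lid',*tri(S,(379.9,178),T,(253.4,246.7)),onz(T,(253.4,246.7),95))
p('tape',onz(S,(354.5,283.2),20),onz(T,(305.8,154.1),20))
# tray front top edge ends in top : zoom
z=800/350
f=lambda u,v:(230+u/z,90+v/z)
for nm,a in (('blk+front',f(289.5,168.5)),('blk-front',f(277.5,264)),('trayL',f(305,153)),('trayR',f(286,284))): p(nm,a,onz(T,a,48))
g=lambda u,v:(20+u/2,90+v/2)
# scene blk top outer edge
for nm,a in (('s blk-',g(547,291)),('s blk+',g(547,381))): p(nm,onz(S,a,48),onz(S,a,13))
# bar front top corners top view
for nm,s_,t in (('bar far(-y)',g(372,243),f(459,317)),):
    p(nm,*tri(S,s_,T,t))
p('bar -y front top',*tri(S,g(373,244),T,f(459,316)))
p('bar +y front top',*tri(S,g(345,383),T,f(478,152)))
# pointer
p('ptr',*tri(S,(173.4,258.1),T,(453.8,161.8)))
p('ptr left tip',*tri(S,g(301,357),T,f(514,144)))
# green: upright tab
p('green',*tri(S,(138.1,255.5),T,(476,133.7)))
E
python3 -c "
import cv2
a=cv2.imread('pics/scene0.png')[200:300,110:220];cv2.imwrite('pics/s0zz.png',cv2.resize(a,(660,600),interpolation=2))
a=cv2.imread('pics/top0.png')[100:240,420:520];cv2.imwrite('pics/t0zz.png',cv2.resize(a,(428,600),interpolation=2))"
```

```text
lid [621.1 301.5 108.8] 0.1
lid z110 S,T [614.2 303.4 110. ] [621.7 301.4 110. ]
mat [ 627.1 -104.4   18. ] [ 629.  -103.7   18. ] [ 628.6 -103.8   20.1] 0.7
paint lid [459.2 297.9  91.6] 1.6 [459.3 298.2  95. ]
tape [734.  167.2  20. ] [733.8 168.2  20. ]
blk+front [356.7 163.7] [702.3  22.   48. ]
blk-front [351.4 205.5] [582.6  35.1  48. ]
trayL [363.4 156.9] [722.4   3.   48. ]
trayR [355.1 214.2] [558.2  24.3  48. ]
s blk- [588.7  37.1  48. ] [561.7  38.7  13. ]
s blk+ [720.   22.1  48. ] [698.8  23.   13. ]
bar far(-y) [ 518.4 -174.7  100. ] 0.2
bar -y front top [ 519.6 -174.2   99.4] 1.5
bar +y front top [ 716.5 -198.    96.7] 3.0
ptr [ 689.9 -224.3  153.7] 0.1
ptr left tip [ 714.  -228.2  151.8] 0.5
green [ 741.  -257.1  244. ] 3.6
```

View pics/s0zz.png

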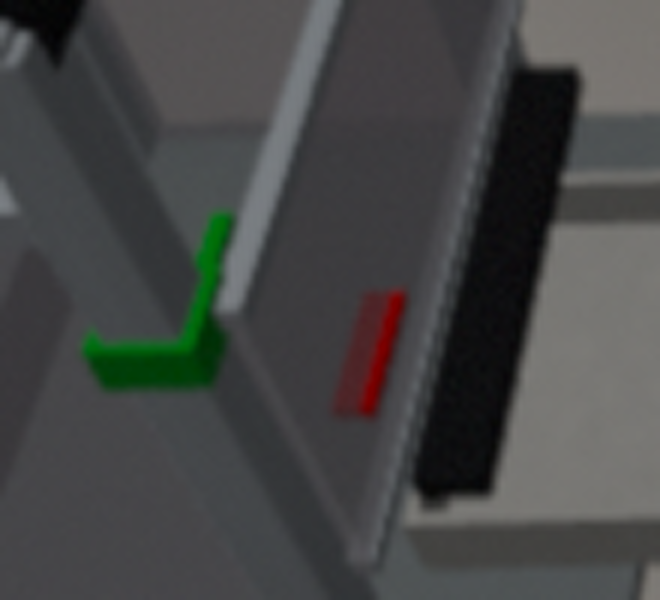

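View pics/t0zz.png

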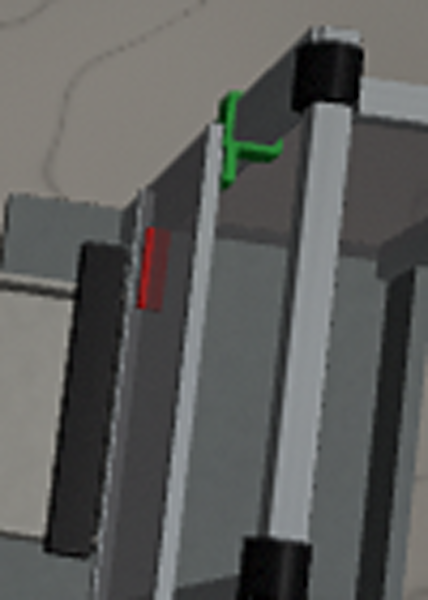

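```bash
python3 -m handwheel; python3 -m handwheel --help; python3 - <<'E'
from h import *
print(state()['time_s'],state()['ee_pos'])
T=vision.camera_model('top');S=vision.camera_model('scene')
a=lambda u,v:(110+u/6,200+v/6); b=lambda u,v:(420+u/4.28,100+v/4.286)
for n,x,y in (('green top front outer',a(187,346),b(231,92)),('green inner end',a(226,215),b(231,187)),('ptr left top',a(368,412),b(153,230)),('ptr right top',a(400,293),b(146,308)),
 ('post base?',a(365,560),b(145,192))):
    P,e=tri(S,x,T,y);print(n,P.round(1),round(e,1))
E
```

```text
0.15 [ 183.36131813 -544.52968493  176.3129467 ]
green top front outer [ 764.1 -243.5  267.1] 0.8
green inner end [ 710.8 -242.8  261.3] 3.4
ptr left top [ 712.6 -229.2  149.2] 3.1
ptr right top [ 663.6 -223.2  150.5] 4.6
post base? [ 746.8 -236.2  109.9] 1.0invalid input
invalid input: not JSON, or not a number
```

```bash
cat >> h.py <<'E'
def to(P,yaw=None,s=None):
    "shift (cm, tool axes) and turn (deg) from the measured pose to TCP P world, tool down with given yaw"
    s=s or state();R=Rn.from_euler('xyz',s['ee_rot'],degrees=True)
    d=R.inv().apply(np.asarray(P,float)-s['ee_pos'])/10
    t=None if yaw is None else -((yaw-s['ee_rot'][2]+180)%360-180)
    return d.round(2),t
E
python3 - <<'E'
from h import *
s=state();print(Rn.from_euler('xyz',s['ee_rot'],degrees=True).as_matrix().round(3))
for P in ((190,-330,260),(330,-150,300),(420,30,300),(560,100,300)): print(P,to(P,-6.5))
E
python3 -c "
import cv2
a=cv2.imread('pics/wrist0.png')[200:400,0:640];cv2.imwrite('pics/w0z.png',cv2.resize(a,(800,250)))
a=cv2.imread('pics/scene0.png')[0:140,0:140];cv2.imwrite('pics/g0z.png',cv2.resize(a,(600,600),interpolation=2))"
```

```text
[[ 0.319 -0.     0.948]
 [-0.948  0.001  0.319]
 [-0.001 -1.     0.   ]]
(190, -330, 260) (array([-20.13,  -8.34,   7.48]), np.float64(-64.88885287308139))
(330, -150, 300) (array([-32.73, -12.32,  26.49]), np.float64(-64.88885287308139))
(420, 30, 300) (array([-46.91, -12.3 ,  40.76]), np.float64(-64.88885287308139))
(560, 100, 300) (array([-49.08, -12.3 ,  56.26]), np.float64(-64.88885287308139))
```

View pics/g0z.png

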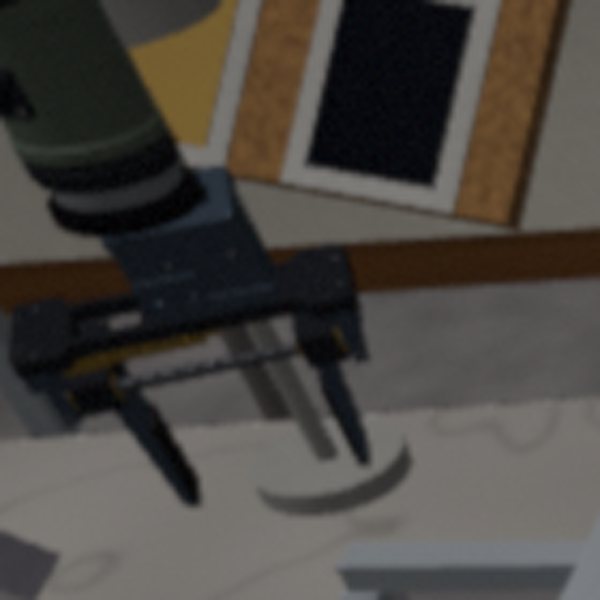

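The zoom shows a plain gripper: two tapered fingers pointing down, with no upward-facing ledge. I'll move round in front of the cabinet on the base side.

```bash
python3 -m handwheel '[[9.1,[-5,-2,1.5],-8],[9.1,[-10,-4,3],-16],[9.1,[-15,-6,5],-24],[9.1,[-19,-8,7],-32],[9.1,[-22,-9,10],-40],[9.1,[-25,-10,14],-48],[9.1,[-28,-11,18],-56],[9.1,[-31,-12,23],-64],[9.1,[-34,-12.3,27],-64.9],[9.1,[-38,-12.3,31],-64.9]]'
python3 - <<'E'
from h import *
s=state();print(s['time_s'],s['ee_pos'],s['ee_rot'],s['qpos'].round(1))
for P in ((420,30,300),(560,100,300),(620,130,260)): print(P,to(P,-6.5))
E
```

```text
time_s: 1.15
ee_pos: [343.6, -108.5, 299.7]
ee_rot: [-90.0, -0.1, -6.5]
force: [1.4, -0.9, -0.3]
gripper_width: 90.8
1.15 [ 343.61178612 -108.46488878  299.68710984] [-8.99656497e+01 -8.42667632e-02 -6.48527268e+00] [-19.4  -5.3  99.7   0.1  85.5 -12.9]
(420, 30, 300) (array([ 6.030e+00, -1.000e-02,  1.462e+01]), np.float64(0.014727323503080925))
(560, 100, 300) (array([1.915e+01, 1.000e-02, 2.316e+01]), np.float64(0.014727323503080925))
(620, 130, 260) (array([24.76,  4.02, 26.81]), np.float64(0.014727323503080925))
```

```bash
python3 -m handwheel '[[9.1,[3,0,5],0],[9.1,[6,0,10],0],[9.1,[10,0,13],0],[9.1,[14.5,0,13],0],[9.1,[19,0,12],0],[9.1,[23,0,10],0],[9.1,[27,2,8],0],[9.1,[28,4,4],0],[9.1,[28,5,1],0],[9.1,[28,5,1],0]]'
python3 - <<'E'
from h import *
s=state();print(s['time_s'],s['ee_pos'],s['ee_rot'],s['force'])
for n in ('wrist','scene'): cv2.imwrite(f'pics/{n}1.png',vision.grab_frame(n)[...,::-1])
for P in ((623,-140,80),(622,-150,78)): print(P,to(P,-6.5))
E
```

```text
time_s: 2.15
ee_pos: [621.7, -133.6, 246.7]
ee_rot: [-90.0, 0.3, -6.7]
force: [-0.0, -0.7, 0.3]
gripper_width: 91.0
2.15 [ 621.67122916 -133.62834293  246.71226318] [-90.02321518   0.26239063  -6.72642383] [-0.00647541 -0.65322675  0.28386582]
(623, -140, 80) (array([ 0.12, 16.95, -0.98]), np.float64(-0.06297447415408897))
(622, -150, 78) (array([ 0.13, 17.15, -1.99]), np.float64(-0.06297447415408897))
```

View pics/wrist1.png

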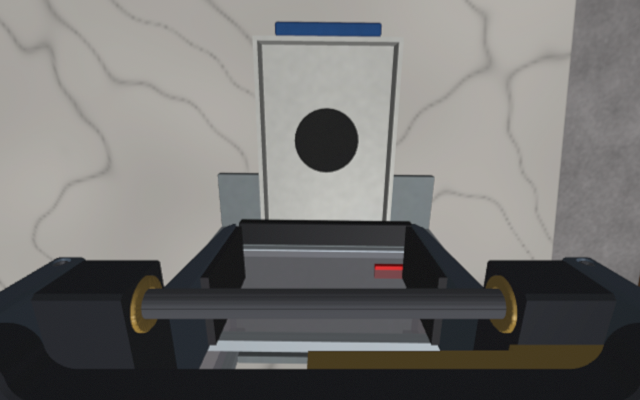

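View pics/scene1.png

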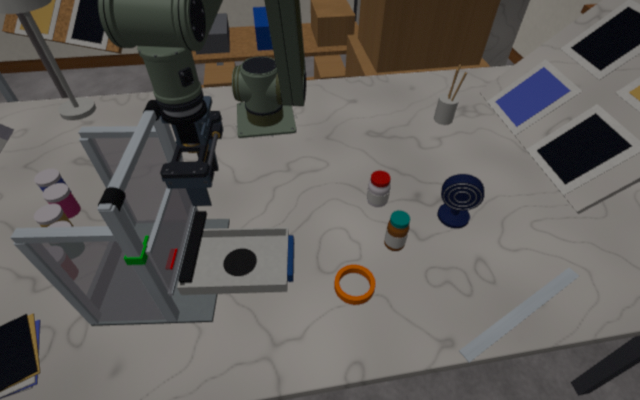

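Wrist view: mat at (326,140), bar's front edge near row 222 between the open fingers, red pointer at (375–403, 265–277). The scene view shows the arm clear of the posts.

```bash
python3 - <<'E'
from h import *
W=vision.camera_model('wrist');S=vision.camera_model('scene');T=vision.camera_model('top')
E=W['extrinsics'];print('cam',(-E[:3,:3].T@E[:3,3]).round(1))
print('mat',onz(W,(326.5,140),18).round(1))
for z in (94,98,102): print('bar front',z,onz(W,(326,221.5),z).round(1))
im=cv2.imread('pics/wrist1.png')[...,::-1].copy()
for c,s,m in blobs(im,(0,150,60),(6,255,255),20): print(c,s)
for c,s,m in blobs(im,(100,130,40),(115,255,255),60): print('blue',c,s,corners(m))
a=lambda u,v:(110+u/6,200+v/6)
print('ptr tip W+S',[tri(W,(403,266),S,a(372,412))])
print('bar front mid via wrist+top',tri(W,(326,221.5),T,(434.6,192.5)))
E
```

```text
cam [632.2 -48.1 457.5]
mat [631.  -98.4  18. ]
bar front 94 [ 620.  -184.1   94. ]
bar front 98 [ 620.1 -182.6   98. ]
bar front 102 [ 620.3 -181.1  102. ]
[388.5 266.9] [375 264  28   6 144]
blue [327.9  28.7] [ 276   22  105   14 1259] [[275.8675    33.998405]
 [276.01233   21.976053]
 [380.10565   23.230186]
 [379.96082   35.25254 ]]
ptr tip W+S [(array([ 699.93191895, -232.30695314,  130.61759167]), np.float64(0.032623272377381406))]
bar front mid via wrist+top (array([ 619.64121108, -190.27532203,   78.29333618]), np.float64(0.6163008350426468))
```

```bash
python3 -m handwheel '[[9.1,[0.1,4.5,-1.3],0],[9.1,[0.1,9,-1.3],0],[9.1,[0.1,13,-1.3],0],[9.1,[0.1,16,-1.3],0],[9.1,[0.1,17.0,-1.3],0],[9.1,[0.1,17.0,-1.3],0]]' 20
python3 - <<'E'
from h import *
s=state();print(s['time_s'],s['ee_pos'],s['ee_rot'],s['force'])
for n in ('scene',): cv2.imwrite(f'pics/{n}2.png',cv2.resize(vision.grab_frame(n)[90:330,20:420,::-1],(800,480),interpolation=2))
E
```

```text
time_s: 2.85
ee_pos: [622.2, -142.0, 79.2]
ee_rot: [-89.9, 0.1, -6.5]
force: [0.1, 0.4, 0.4]
gripper_width: 90.9
2.85 [ 622.17658032 -141.97255089   79.16714248] [-8.98907710e+01  6.36895452e-02 -6.49584663e+00] [0.11020661 0.35476376 0.41138999]
```

View pics/scene2.png

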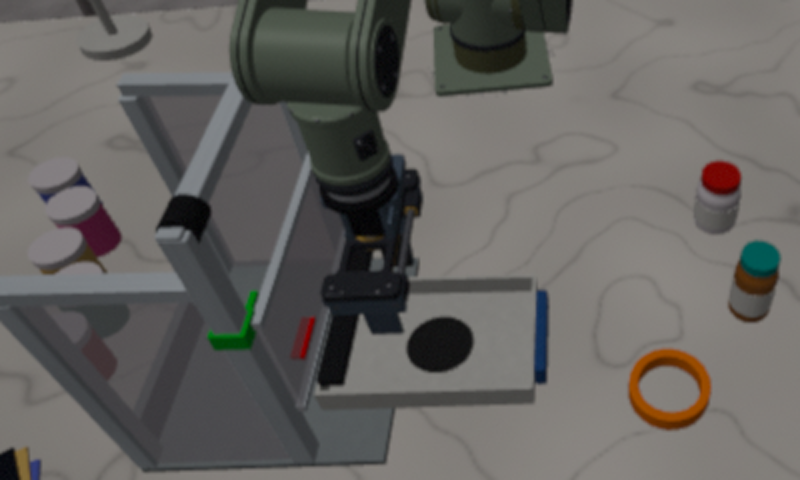

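The scene zoom shows the gripper just in front of the bar at about (365,290), clear of the tray walls. I'll creep in until it touches.

```bash
python3 -m handwheel '[[9.1,[0,0,-0.8],0],[9.1,[0,0,-1.6],0],[9.1,[0,0,-2.1],0],[9.1,[0,0,-2.4],0],[9.1,[0,0,-2.4],0]]'; python3 -m handwheel '[[9.1,[0,0,-0.2],0],[9.1,[0,0,-0.3],0],[9.1,[0,0,-0.3],0]]'
```

```text
time_s: 3.4
ee_pos: [620.6, -167.1, 81.1]
ee_rot: [-89.9, -0.2, -6.6]
force: [0.1, -0.0, -0.3]
gripper_width: 91.1
time_s: 3.7
ee_pos: [620.3, -170.1, 81.0]
ee_rot: [-89.9, -0.1, -6.6]
force: [-0.2, -0.9, 0.5]
gripper_width: 91.1
```

```bash
python3 -m handwheel '[[9.1,[0,0,-0.2],0],[9.1,[0,0,-0.4],0],[9.1,[0,0,-0.4],0]]'; python3 -m handwheel '[[9.1,[0,0,-0.2],0],[9.1,[0,0,-0.4],0],[9.1,[0,0,-0.4],0]]'
```

```text
time_s: 4.0
ee_pos: [619.8, -174.3, 81.0]
ee_rot: [-89.9, -0.1, -6.6]
force: [-0.4, 0.1, -0.3]
gripper_width: 90.9
time_s: 4.3
ee_pos: [619.5, -177.4, 81.0]
ee_rot: [-89.8, -0.1, -6.6]
force: [1.0, 3.6, 1.4]
gripper_width: 91.2
```

```bash
python3 -m handwheel '[[9.1,[0,0,-0.2],0],[9.1,[0,0,-0.2],0]]'
python3 - <<'E'
from h import *
s=state();print(s['time_s'],s['ee_pos'],s['force'],s['torque'])
cv2.imwrite(f'pics/scene3.png',cv2.resize(vision.grab_frame('scene')[150:300,120:320,::-1],(800,600),interpolation=2))
cv2.imwrite(f'pics/wrist3.png',vision.grab_frame('wrist')[...,::-1])
E
```

```text
time_s: 4.5
ee_pos: [619.6, -177.0, 81.2]
ee_rot: [-89.6, -0.2, -6.7]
force: [0.9, 8.8, 1.6]
gripper_width: 91.0
4.5 [ 619.59549038 -177.00134645   81.20818632] [0.90258254 8.79774705 1.59427136] [ 0.74884674 -0.11785516 -0.51044221]
```

View pics/scene3.png

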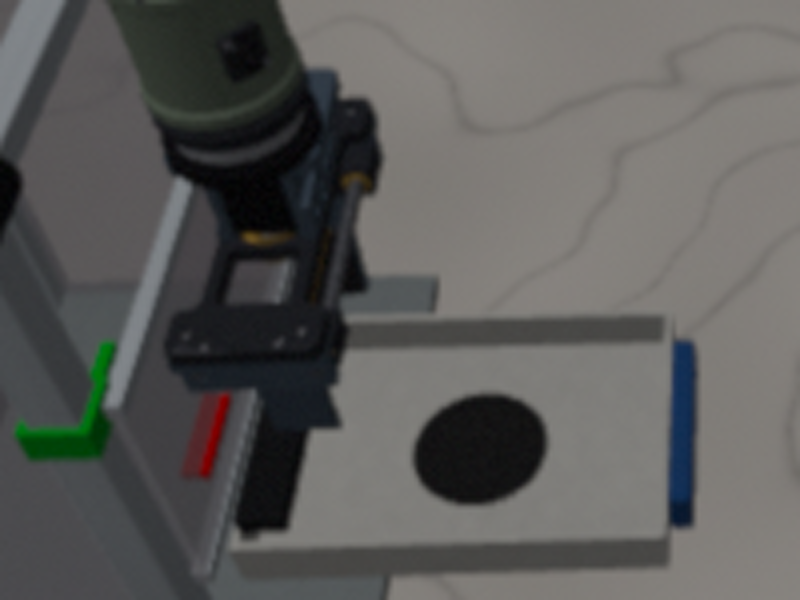

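View pics/wrist3.png

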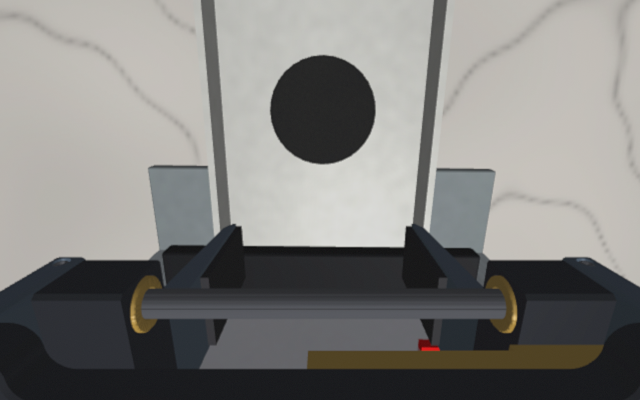

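```bash
python3 -m handwheel '[[9.1,[0,-0.3,-0.4],0],[9.1,[0,-0.6,-0.5],0],[9.1,[0,-0.6,-0.5],0]]'
python3 - <<'E'
from h import *
s=state();print(s['time_s'],s['ee_pos'],s['force'],s['torque'])
cv2.imwrite(f'pics/scene4.png',cv2.resize(vision.grab_frame('scene')[150:300,120:320,::-1],(800,600),interpolation=2))
E
```

```text
time_s: 4.9
ee_pos: [619.7, -176.0, 86.1]
ee_rot: [-89.0, -0.1, -6.9]
force: [3.9, 18.2, -3.1]
gripper_width: 90.6
4.9 [ 619.68563086 -175.98703993   86.13674343] [ 3.88286834 18.19603225 -3.14664448] [ 1.59776308 -0.64670623 -1.16751884]
```

View pics/scene4.png

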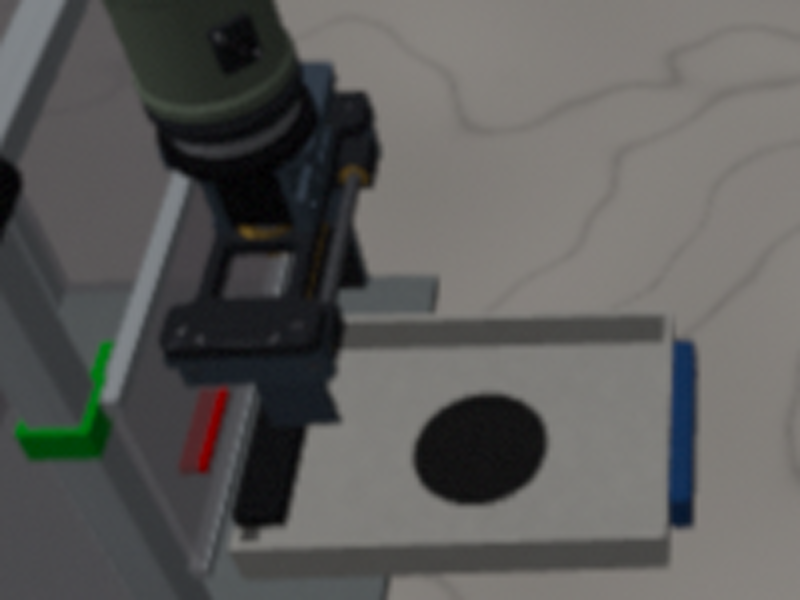

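The second scene zoom suggests the pointer, sash corner and bar all rose a little together. I'll check that numerically and work out which part of the gripper is touching.

```bash
python3 - <<'E'
from h import *
W=vision.camera_model('wrist');s=state()
R=Rn.from_euler('xyz',s['ee_rot'],degrees=True)
for q in ((-45,0,16),(-45,0,-16),(-45,-18,16),(-45,-18,-16),(45,0,16),(-38,0,0),(-89,-79,-38)): print(q,proj(W,s['ee_pos']+R.apply(q)).round(0))
for z in (84,98,103):print('bar edge v247',z,onz(W,(320,247),z).round(1))
for f in('scene3','scene4'):
    im=cv2.imread(f'pics/{f}.png')[...,::-1].copy()
    print(f,[(c,s_.tolist()) for c,s_,m in blobs(im,(0,150,60),(6,255,255),60)],[(c,s_.tolist()) for c,s_,m in blobs(im[400:,200:330].copy(),(0,0,0),(180,255,45),300)])
cv2.imwrite(f'pics/wrist5.png',vision.grab_frame('wrist')[...,::-1])
E
```

```text
(-45, 0, 16) [255. 206.]
(-45, 0, -16) [258. 250.]
(-45, -18, 16) [250. 215.]
(-45, -18, -16) [253. 262.]
(45, 0, 16) [391. 206.]
(-38, 0, 0) [267. 228.]
(-89, -79, -38) [139. 363.]
bar edge v247 84 [ 615.7 -190.6   84. ]
bar edge v247 98 [ 616.5 -184.4   98. ]
bar edge v247 103 [ 616.9 -182.2  103. ]
scene3 [(array([214.9, 435. ]), [200, 395, 29, 79, 587])] [(array([76.4, 61.6]), [35, 0, 95, 135, 7254])]
scene4 [(array([212.7, 429.8]), [198, 392, 30, 79, 614])] [(array([73.8, 59.6]), [33, 0, 97, 131, 7038])]
```

View pics/wrist5.png

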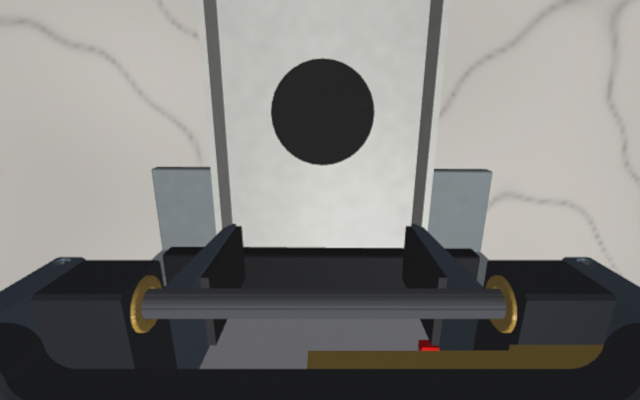

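```bash
python3 -m handwheel '[[9.1,[0,-0.3,-0.4],0],[9.1,[0,-0.8,-0.4],0],[9.1,[0,-1.4,-0.4],0],[9.1,[0,-2,-0.4],0],[9.1,[0,-2,-0.4],0]]'
python3 - <<'E'
from h import *
s=state();print(s['time_s'],s['ee_pos'],s['force'],s['torque'])
im=cv2.resize(vision.grab_frame('scene')[150:300,120:320],(800,600),interpolation=2)
cv2.imwrite(f'pics/scene6.png',im[...,::-1])
print([(c,s_.tolist()) for c,s_,m in blobs(im,(0,150,60),(6,255,255),60)],[(c,s_.tolist()) for c,s_,m in blobs(im[400:,200:330].copy(),(0,0,0),(180,255,45),300)])
E
```

```text
time_s: 5.5
ee_pos: [619.7, -175.0, 105.6]
ee_rot: [-88.5, -0.0, -7.1]
force: [2.3, 15.9, -0.7]
gripper_width: 91.3
5.5 [ 619.69020687 -174.95833412  105.57695462] [ 2.28431812 15.90842572 -0.68680514] [ 1.28317553 -0.343027   -1.1668663 ]
[(array([202.9, 409.1]), [187, 367, 30, 84, 672])] [(array([60.4, 53.5]), [24, 0, 86, 111, 5805])]
```

View pics/scene6.png

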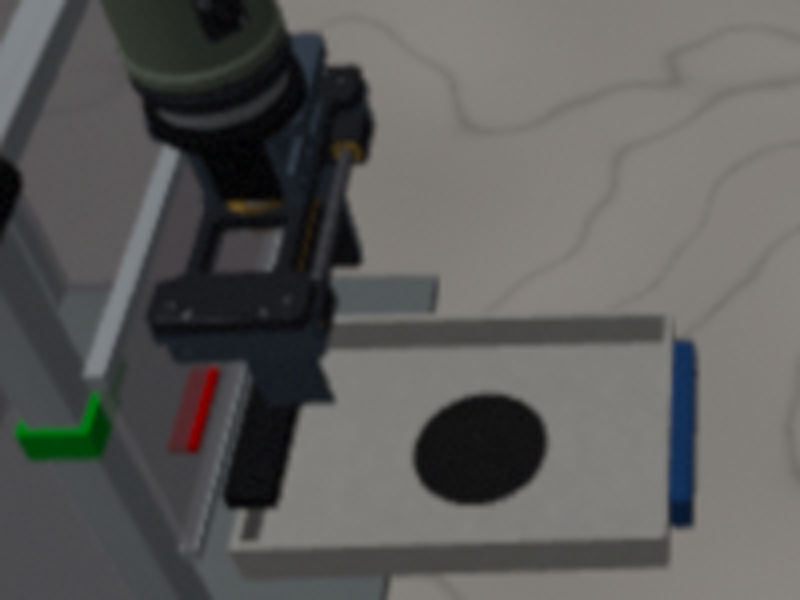

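```bash
cat >> h.py <<'E'
def zat(m,xy,v):
    "height on the vertical line xy that projects to row v"
    from scipy.optimize import brentq
    return brentq(lambda z:proj(m,(xy[0],xy[1],z))[1]-v,0,600)
def ptr(im,m,xy=(689,-225.5)):
    b=[x for x in blobs(im,(0,150,60),(6,255,255),12) if (x[0][0]<230 if m=='scene' else x[0][0]>400)]
    return [(x[0],x[1].tolist(),round(zat(vision.camera_model(m),xy,x[0][1]),1)) for x in b]
E
python3 - <<'E'
from h import *
for i,n in ((0,'scene0'),):
    im=cv2.imread(f'pics/{n}.png')[...,::-1].copy(); print(ptr(im,'scene'))
im=vision.grab_frame('scene');print(ptr(im,'scene'))
S=vision.camera_model('scene')
# green outer arm front vertical edge: x~764,y~-243.5 top(141.2,257.7) bottom (145.4,264.7)
for z in(230,240,250,260,270):print(z,proj(S,(764,-243.5,z)).round(1))
for z in(140,150,160):print(z,proj(S,(689,-225.5,z)).round(1))
E
```

```text
[(array([173.4, 258.1]), [171, 249, 6, 20, 37], 152.7)]
[(array([170.2, 252.4]), [167, 242, 8, 21, 44], 173.4)]
230 [147.6 269.2]
240 [145.8 266.2]
250 [144.  263.1]
260 [142.2 259.9]
270 [140.4 256.7]
140 [174.6 261.5]
150 [173.4 258.8]
160 [172.1 256.1]
```

```bash
python3 - <<'E'
from h import *
T=vision.camera_model('top');S=vision.camera_model('scene')
f=lambda u,v:(230+u/(800/350),90+v/(800/350))
for p in (f(600,90),f(583,310),f(620,90),f(601,310)): print(onz(T,p,396).round(1))
# position along cabinet x relative to sash plane point
xc=np.array([-.114,-.9935]);o=np.array([613.4,-224.8])
for p in (f(600,90),f(583,310),f(620,90),(482,125),(476,160)): P=onz(T,p,396);print(((P[:2]-o)@xc).round(1))
s=state();print(((s['ee_pos'][:2]-o)@xc))
cv2.imwrite('pics/top7.png',cv2.resize(vision.grab_frame('top')[90:290,380:580,::-1],(600,600),interpolation=2))
E
```

```text
[ 707.3 -243.   396. ]
[ 502.4 -222.6  396. ]
[ 707.6 -261.4  396. ]
[ 502.8 -238.7  396. ]
7.4
10.5
25.6
-15.4
-20.9
-50.256156391141836
```

View pics/top7.png

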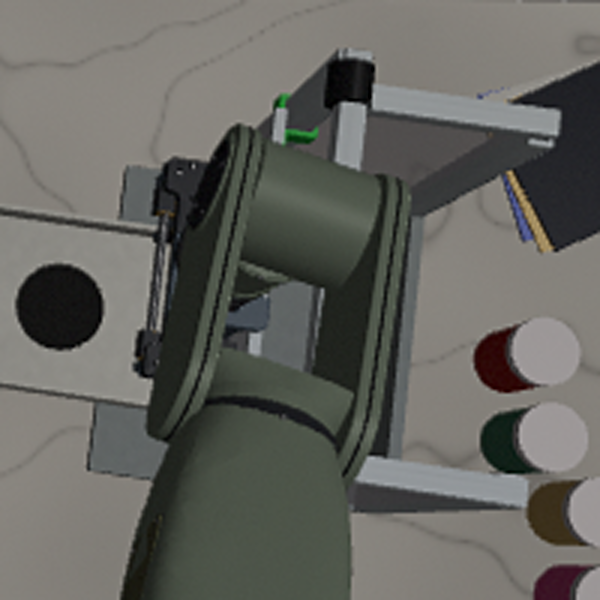

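```bash
python3 - <<'E'
from h import *
S=vision.camera_model('scene')
for zv in (10,55,100,110,190,205,270): print(zv, round(zat(S,(622,-142),90+zv/2)), )
for z in range(100,700,100): print(z,((proj(S,(622,-142,z))-[20,90])*2).round())
E
```

```text
10 497
55 454
100 406
110 394
190 292
205 271
270 166
100 [397. 305.]
200 [380. 250.]
300 [360. 184.]
400 [336. 105.]
500 [306.   7.]
600 [ 268. -116.]
```

The top view shows the wrist clear of the crossbar (about 58 mm from the tool axis). The fingertips are exactly at the bar's front face, so the bar is going up by the fingers' grip on it. I'll continue in one smooth call.

```bash
python3 -m handwheel '[[9.1,[0,-0.5,-0.4],0],[9.1,[0,-1.2,-0.4],0],[9.1,[0,-2,-0.4],0],[9.1,[0,-2.8,-0.4],0],[9.1,[0,-3.6,-0.4],0],[9.1,[0,-4.4,-0.4],0],[9.1,[0,-5.2,-0.4],0],[9.1,[0,-5.8,-0.4],0],[9.1,[0,-6,-0.4],0],[9.1,[0,-6,-0.4],0]]'
python3 - <<'E'
from h import *
s=state();print(s['time_s'],s['ee_pos'],s['force'],s['torque'])
im=vision.grab_frame('scene');print(ptr(im,'scene'))
cv2.imwrite(f'pics/scene8.png',cv2.resize(im[150:300,100:300,::-1],(800,600),interpolation=2))
E
```

```text
time_s: 6.65
ee_pos: [619.0, -173.3, 164.3]
ee_rot: [-87.9, 0.1, -7.2]
force: [2.0, 19.7, -2.8]
gripper_width: 91.2
6.65 [ 618.96265535 -173.3357121   164.32618203] [ 1.97215883 19.69133322 -2.80425134] [ 1.54485237 -0.36131369 -1.60989099]
[(array([164.4, 238.6]), [160, 229, 9, 21, 47], 220.6)]
```

View pics/scene8.png

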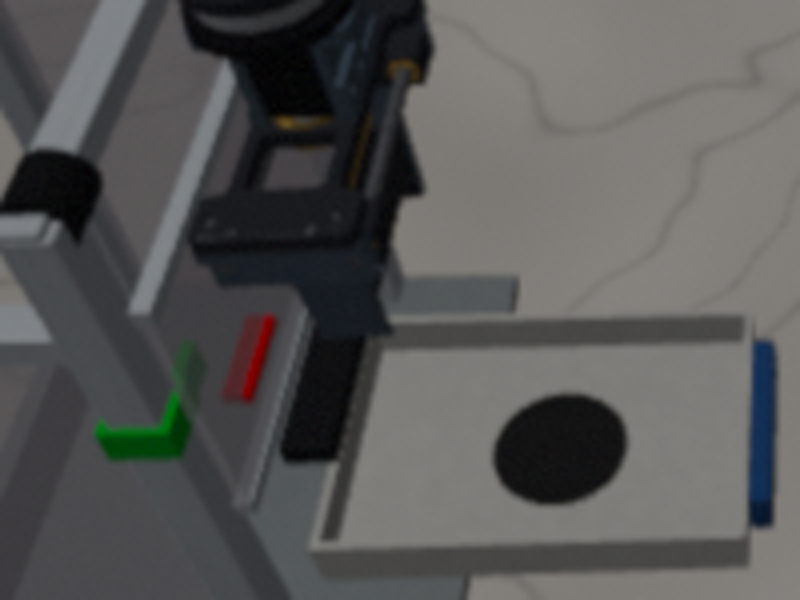

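Scene zoom: the pointer is at about (258,357), still below the level of the green clip (140,440, tab at 185,370 through the pane). About 36 mm remain.

```bash
python3 -m handwheel '[[9.1,[0,-0.4,-0.4],0],[9.1,[0,-1,-0.4],0],[9.1,[0,-1.7,-0.4],0],[9.1,[0,-2.4,-0.4],0],[9.1,[0,-3.0,-0.4],0],[9.1,[0,-3.3,-0.4],0],[9.1,[0,-3.3,-0.4],0]]'
python3 - <<'E'
from h import *
s=state();print(s['time_s'],s['ee_pos'],s['force'],s['torque'])
im=vision.grab_frame('scene');print(ptr(im,'scene'))
cv2.imwrite(f'pics/scene9.png',cv2.resize(im[180:280,100:220,::-1],(720,600),interpolation=2))
t=vision.grab_frame('top');print(ptr(t,'top'))
cv2.imwrite(f'pics/top9.png',cv2.resize(t[90:250,400:520,::-1],(450,600),interpolation=2))
E
```

```text
time_s: 7.4
ee_pos: [618.2, -171.9, 196.0]
ee_rot: [-87.2, 0.3, -7.3]
force: [1.6, 18.5, -2.5]
gripper_width: 91.0
7.4 [ 618.16589782 -171.94127264  195.99842675] [ 1.57170798 18.51539347 -2.50333498] [ 1.57246956 -0.20858476 -1.20165591]
[(array([161.8, 234.1]), [158, 224, 8, 21, 46], 235.2)]
[]
```

View pics/scene9.png

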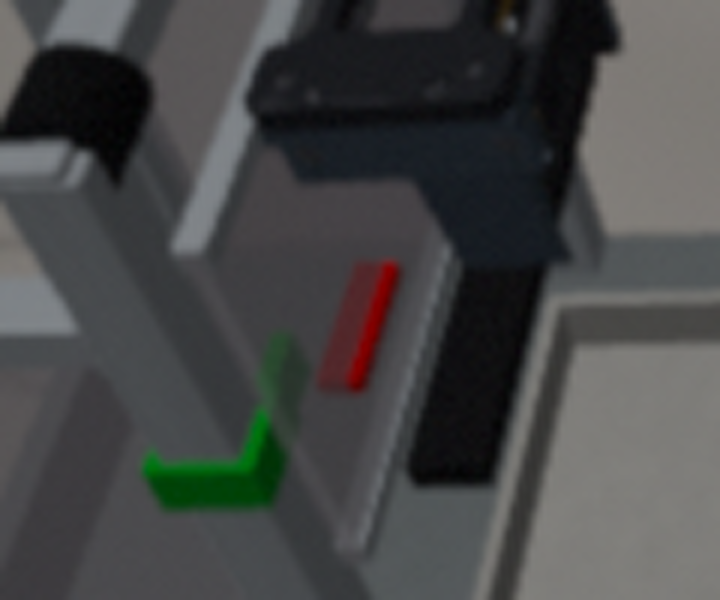

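View pics/top9.png

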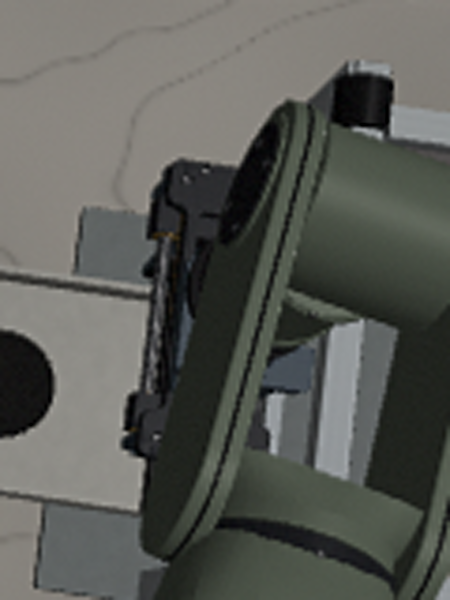

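The scene zoom shows the pointer at (375,325) against the clip's tab at (280,380); about 20 mm still to go. The slip is growing and the fingertips are now above the bar. I'll back off, re-seat lower, and take another stroke.

```bash
python3 -m handwheel '[[9.1,[0,0,0.8],0],[9.1,[0,0,1.8],0],[9.1,[0,2,2.4],0],[9.1,[0,5,2.4],0],[9.1,[0,5,2.4],0],[9.1,[0,5,1.6],0],[9.1,[0,5,0.9],0],[9.1,[0,5,0.9],0]]'
python3 - <<'E'
from h import *
s=state();print(s['time_s'],s['ee_pos'],s['ee_rot'],s['force'],s['torque'])
im=vision.grab_frame('scene');print(ptr(im,'scene'))
cv2.imwrite(f'pics/scene10.png',cv2.resize(im[130:280,100:300,::-1],(800,600),interpolation=2))
E
```

```text
time_s: 8.3
ee_pos: [620.1, -162.5, 148.1]
ee_rot: [-87.3, 0.2, -7.4]
force: [0.4, 0.1, -0.0]
gripper_width: 91.1
8.3 [ 620.09037571 -162.51894174  148.08349168] [-87.31638689   0.16370004  -7.37863596] [ 0.36416914  0.08247112 -0.01772261] [-0.05736106 -0.07464167 -0.023725  ]
[(array([161.3, 235.6]), [158, 228, 7, 16, 34], 230.4)]
```

View pics/scene10.png

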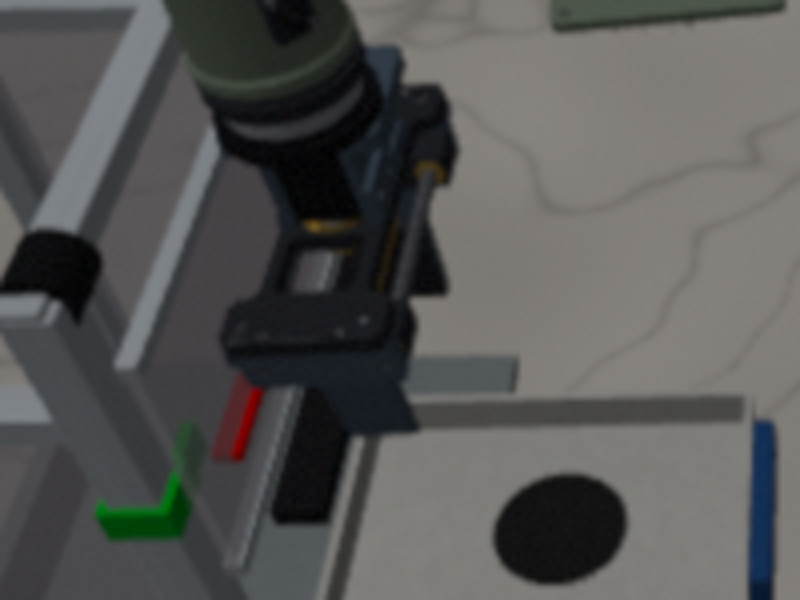

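The pointer is partly hidden by the body now (red at about (240,430)). The bar end hasn't dropped, so the sash is staying put. I'll press again and lift.

```bash
python3 -m handwheel '[[9.1,[0,0,-0.7],0],[9.1,[0,0,-1.3],0],[9.1,[0,0,-1.6],0],[9.1,[0,-0.5,-1.6],0],[9.1,[0,-1.1,-1.6],0],[9.1,[0,-1.7,-1.6],0],[9.1,[0,-2.1,-1.6],0],[9.1,[0,-2.1,-1.6],0]]'
python3 - <<'E'
from h import *
s=state();print(s['time_s'],s['ee_pos'],s['ee_rot'],s['force'],s['torque'])
im=vision.grab_frame('scene');print(ptr(im,'scene'))
cv2.imwrite(f'pics/scene11.png',cv2.resize(im[130:280,100:300,::-1],(800,600),interpolation=2))
E
```

```text
time_s: 9.15
ee_pos: [619.3, -166.8, 167.7]
ee_rot: [-86.0, 0.3, -7.3]
force: [3.6, 26.2, -3.0]
gripper_width: 91.2
9.15 [ 619.3177998  -166.78450012  167.71797306] [-86.02743476   0.28134932  -7.30995841] [ 3.60323615 26.15730244 -3.03884184] [ 4.80080712 -1.08572282  0.04142221]
[(array([160.4, 231.4]), [157, 221, 8, 21, 45], 243.7)]
```

View pics/scene11.png

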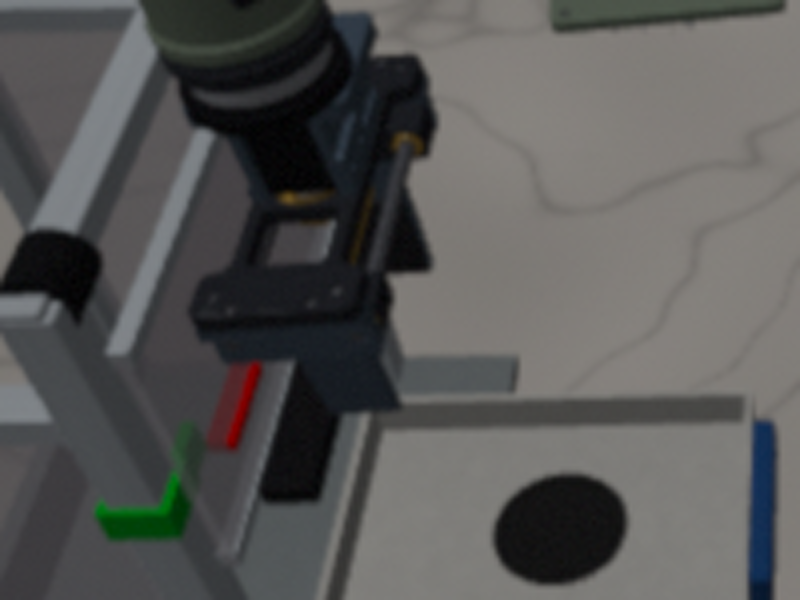

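The lever arm of the force is now 0.18 m, so the fingers are on the bar itself. The bar rose more than the pointer did, which is its float being taken up. About 12 mm to go.

```bash
python3 -m handwheel '[[9.1,[0,-0.4,-0.5],0],[9.1,[0,-0.8,-0.5],0],[9.1,[0,-1.2,-0.5],0],[9.1,[0,-1.4,-0.5],0],[9.1,[0,-1.4,-0.5],0]]'
python3 - <<'E'
from h import *
s=state();print(s['time_s'],s['ee_pos'],s['ee_rot'],s['force'],s['torque'])
im=vision.grab_frame('scene');print(ptr(im,'scene'))
cv2.imwrite(f'pics/scene12.png',cv2.resize(im[180:280,100:220,::-1],(720,600),interpolation=2))
E
```

```text
time_s: 9.7
ee_pos: [618.9, -166.8, 180.6]
ee_rot: [-85.5, 0.4, -7.3]
force: [2.4, 15.7, -4.2]
gripper_width: 90.7
9.7 [ 618.90111707 -166.83649014  180.59056398] [-85.45379894   0.40615054  -7.32133903] [ 2.42669581 15.66731731 -4.16959075] [ 1.27089038 -0.35390009 -0.65128633]
[(array([158.8, 229. ]), [155, 218, 8, 22, 53], 251.2)]
```

View pics/scene12.png

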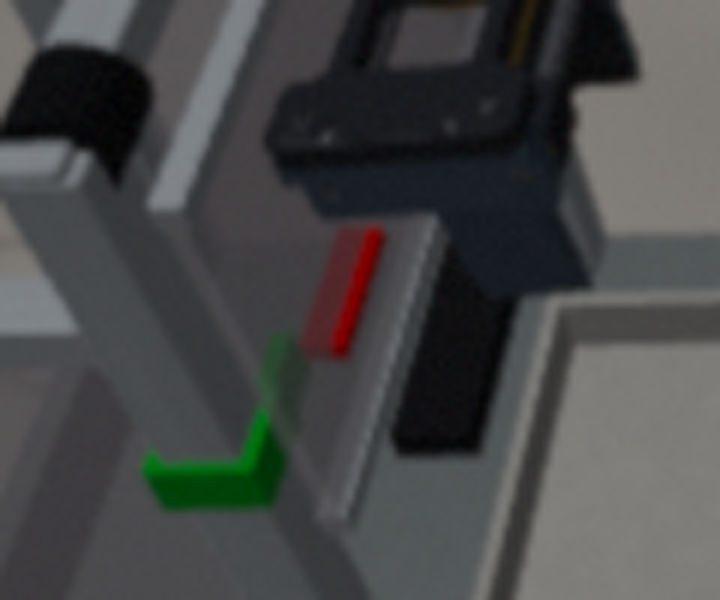

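```bash
python3 - <<'E'
from h import *
S=vision.camera_model('scene')
c=lambda P:((proj(S,P)-[100,180])*6).round(0)
for z in(245,251,257,264): print(z,'ptr tip',c((714,-229,z)),'tab inner',c((711,-243,z)),'outer',c((764,-243.5,z)))
i=cv2.imread('pics/scene12.png')
h=cv2.cvtColor(i,cv2.COLOR_BGR2HSV)
m=((h[...,0]<8)|(h[...,0]>172))&(h[...,1]>90)&(h[...,2]>60)
for v in range(225,362,8):
    x=np.where(m[v,280:420])[0]+280; b=np.where(m[v,280:420]&(h[v,280:420,2]>130))[0]+280
    print(v,x.min() if len(x) else'',x.max() if len(x) else'',b.min() if len(b) else'',b.max() if len(b) else'')
E
```

```text
245 ptr tip [341. 369.] tab inner [296. 367.] outer [270. 508.]
251 ptr tip [335. 357.] tab inner [290. 356.] outer [263. 497.]
257 ptr tip [329. 346.] tab inner [284. 344.] outer [257. 485.]
264 ptr tip [322. 332.] tab inner [276. 330.] outer [249. 472.]
225 365 380  
233 338 385  
241 336 386  
249 333 382  
257 330 380  
265 328 378  
273 325 375  
281 322 372 358 359
289 319 370  
297 316 368  
305 314 365  
313 311 363  
321 309 361  
329 305 357  
337 304 356 339 340
345 302 351  
353 310 350  
361
```

```bash
python3 -m handwheel '[[9.1,[0,-0.2,-0.4],0],[9.1,[0,-0.4,-0.4],0],[9.1,[0,-0.4,-0.4],0]]'; python3 - <<'E'
from h import *
im=vision.grab_frame('scene');print(ptr(im,'scene'))
E
python3 -m handwheel '[[9.1,[0,0,0.5],0],[9.1,[0,0,1.5],0],[9.1,[0,0,4],0],[9.1,[0,0,8],0],[9.1,[0,0,12],0],[9.1,[0,0,16],0],[9.1,[0,0,20],0],[9.1,[0,0,20],0]]'
python3 - <<'E'
from h import *
s=state();print(s['time_s'],s['ee_pos'],s['ee_rot'],s['force'])
im=vision.grab_frame('scene');print(ptr(im,'scene'))
cv2.imwrite(f'pics/scene13.png',cv2.resize(im[180:280,100:220,::-1],(720,600),interpolation=2))
t=vision.grab_frame('top');print(ptr(t,'top'))
cv2.imwrite(f'pics/top13f.png',t[...,::-1])
cv2.imwrite(f'pics/top13.png',cv2.resize(t[100:240,420:520,::-1],(428,600),interpolation=2))
E
```

```text
time_s: 10.05
ee_pos: [618.8, -165.3, 183.4]
ee_rot: [-84.9, 0.5, -7.3]
force: [3.0, 17.2, -4.8]
gripper_width: 90.8
[(array([158.8, 227.6]), [155, 218, 8, 21, 42], 255.5)]
time_s: 10.9
ee_pos: [645.1, 36.8, 202.6]
ee_rot: [-84.8, 0.4, -7.0]
force: [0.3, 0.1, -0.1]
gripper_width: 91.3
10.9 [645.10067236  36.83209523 202.57913845] [-84.77230121   0.37602418  -7.04175941] [ 0.29291491  0.12743123 -0.06133777]
[(array([158.7, 227.3]), [155, 217, 8, 22, 47], 256.4)]
[(array([465.2, 152.6]), [463, 143, 5, 21, 45], 260.2)]
```

View pics/scene13.png

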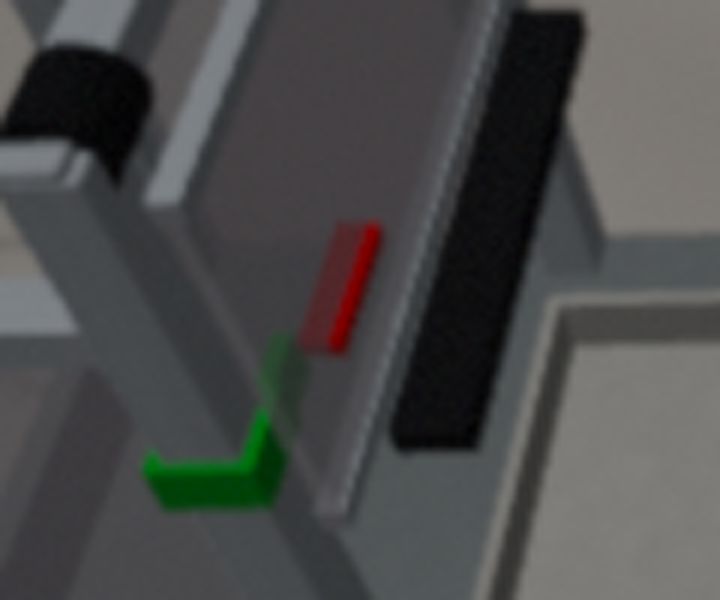

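View pics/top13.png

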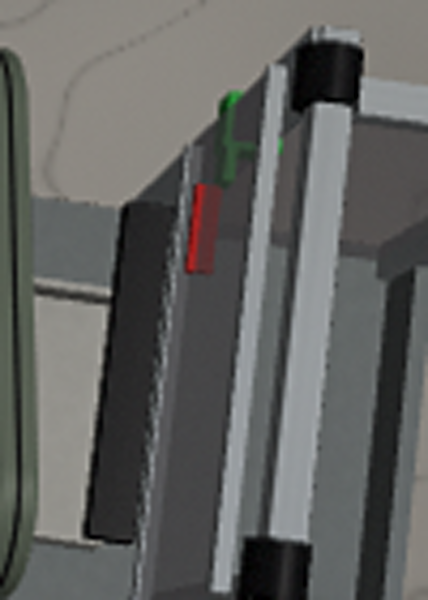

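Scene zoom: the pointer's left tip (330,350) is beside the clip's inner tab (285,335–395). In the top view the pointer is at (200,228) and the clip at (230,140). Triangulating both.

```bash
python3 - <<'E'
from h import *
T=vision.camera_model('top');S=vision.camera_model('scene')
print('ptr blob',tri(S,(158.7,227.3),T,(465.2,152.6)))
a=lambda u,v:(100+u/6,180+v/6); b=lambda u,v:(420+u/4.28,100+v/4.286)
for n,x,y in (('tip front (bright) ',a(338,352),b(190,186)),('tab inner top',a(294,334),b(231,187)),('tab inner bottom',a(302,385),b(224,187)),('outer top',a(247,463),b(231,92)),('outer bottom',a(272,508),b(222,95)),('ptr right end top',a(376,224),b(190,272))):
    P,e=tri(S,x,T,y);print(n,P.round(1),round(e,1))
# heights fixed by y: sash face
E
```

```text
ptr blob (array([ 689.74933338, -224.68718572,  257.13788857]), np.float64(0.34976378483488607))
tip front (bright)  [ 713.7 -225.9  252.8] 3.2
tab inner top [ 710.6 -241.6  261.3] 5.7
tab inner bottom [ 715.7 -243.9  242. ] 4.9
outer top [ 763.7 -243.2  268.1] 0.7
outer bottom [ 767.4 -242.5  249.7] 3.1
ptr right end top [ 663.4 -221.8  255.4] 1.6
```

The sash is at the mark: pointer about 255, clip centre about 255 (±3 mm). Pressing has left the tool tilted by 5°. I'll take that out by pulling gently on the tray's front wall against its out-stop.

```bash
python3 - <<'E'
from h import *
for P in ((634,-45,130),(634,-45,36),(636,-22,36)): print(P,to(P,-6.5))
E
```

```text
(634, -45, 130) (array([-0.01,  6.46, -8.45]), np.float64(-0.7170224164778745))
(634, -45, 36) (array([ 0.07, 15.82, -9.28]), np.float64(-0.7170224164778745))
(636, -22, 36) (array([-0.03, 16.03, -6.98]), np.float64(-0.7170224164778745))
```

```bash
python3 -m handwheel '[[9.1,[0,1,-4.5],0],[9.1,[0,4,-8.5],-0.7],[9.1,[0,8,-9.2],-0.7],[9.1,[0,12,-9.3],-0.7],[9.1,[0,15,-9.3],-0.7],[9.1,[0,15.6,-9],-0.7],[9.1,[0,15.6,-8.0],-0.7],[9.1,[0,15.6,-7.4],-0.7],[9.1,[0,15.6,-7],-0.7],[9.1,[0,15.6,-7],-0.7]]'
python3 -m handwheel '[[9.1,[0,0,0.3],0],[9.1,[0,0,0.6],0],[9.1,[0,0,0.6],0]]'
```

```text
time_s: 12.0
ee_pos: [637.4, -21.9, 42.1]
ee_rot: [-84.9, 0.2, -6.5]
force: [-0.1, -0.2, -0.2]
gripper_width: 90.8
time_s: 12.3
ee_pos: [638.2, -15.6, 43.0]
ee_rot: [-84.9, 0.2, -6.4]
force: [-0.8, -0.7, -0.1]
gripper_width: 90.9
```

```bash
python3 -m handwheel '[[9.1,[0,1.3,0.2],0],[9.1,[0,1.3,0.5],0],[9.1,[0,1.3,1],0],[9.1,[0,1.3,1.4],0],[9.1,[0,1.3,1.4],0]]'
python3 -c "
from h import *
s=state();print(s['torque'])"
```

```text
time_s: 12.8
ee_pos: [640.2, 0.1, 31.4]
ee_rot: [-84.9, 0.1, -6.4]
force: [-0.0, 0.3, -0.6]
gripper_width: 90.9
[-0.07113404 -0.10101556 -0.01270272]
```

```bash
python3 -m handwheel '[[9.1,[0,0.1,0.4],0],[9.1,[0,0.2,0.8],0],[9.1,[0,0.2,1.0],0],[9.1,[0,0.2,1.0],0]]'
python3 -c "
from h import *
s=state();print(s['torque'])
cv2.imwrite('pics/scene14.png',cv2.resize(vision.grab_frame('scene')[130:310,120:360,::-1],(800,600),interpolation=2))"
```

```text
time_s: 13.2
ee_pos: [641.3, 10.5, 30.4]
ee_rot: [-84.9, 0.1, -6.4]
force: [0.7, -1.2, -0.7]
gripper_width: 91.3
[-0.10333577 -0.05524327  0.02463387]
```

View pics/scene14.png

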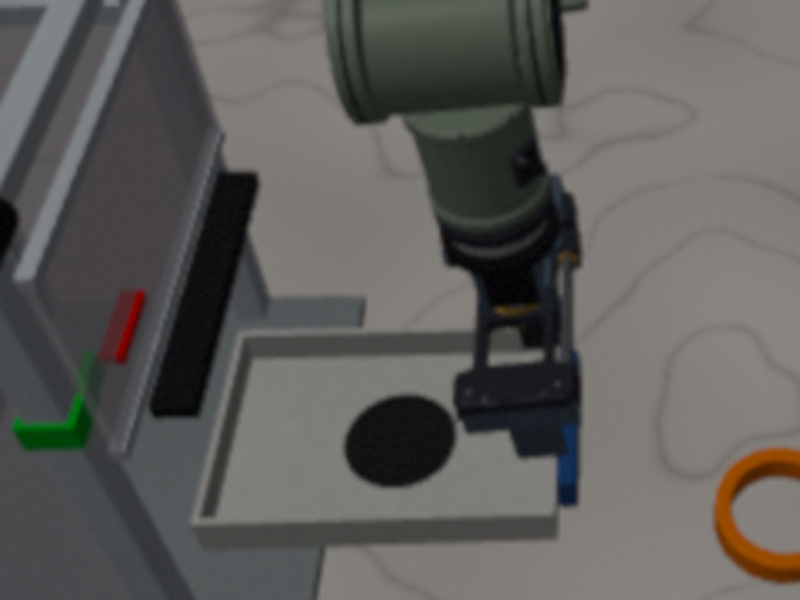

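The scene zoom shows the fingers at the inside of the tray's front wall near (540,440), the tray still fully out, and the sash at the mark.

```bash
python3 -m handwheel '[[9.1,[0,0.1,0.3],0],[9.1,[0,0.1,0.6],0],[9.1,[0,0.1,0.6],0]]'
python3 -c "
from h import *
s=state();print(s['torque'])"
```

```text
time_s: 13.55
ee_pos: [642.1, 16.7, 29.9]
ee_rot: [-84.9, 0.1, -6.4]
force: [-0.3, -0.3, -0.2]
gripper_width: 91.0
[-0.1026471  -0.08203117  0.03001583]
```

```bash
python3 -c "
from h import *
cv2.imwrite('pics/top15.png',cv2.resize(vision.grab_frame('top')[120:270,300:500,::-1],(800,600),interpolation=2))
cv2.imwrite('pics/wrist15.png',vision.grab_frame('wrist')[...,::-1])"
```

```text
(no output)
```

View pics/top15.png

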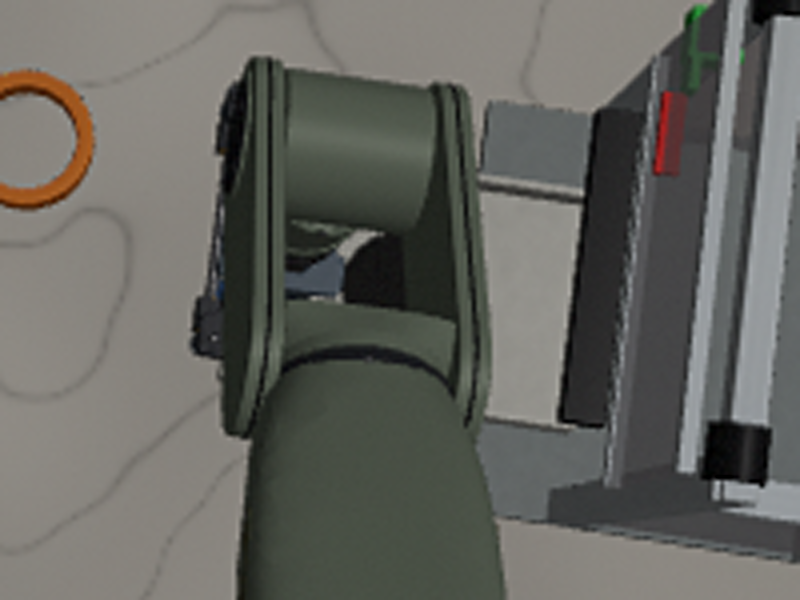

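View pics/wrist15.png

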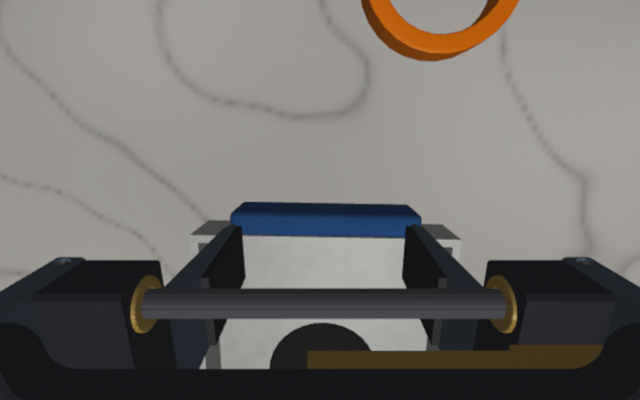

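```bash
python3 -m handwheel '[[9.1,[0,0,0.3],0],[9.1,[0,0,0.7],0],[9.1,[0,0,0.7],0]]'
python3 -c "
from h import *
s=state();print(s['torque'])"
```

```text
time_s: 13.95
ee_pos: [642.9, 23.9, 30.6]
ee_rot: [-84.9, 0.1, -6.3]
force: [-0.6, -0.1, 0.1]
gripper_width: 90.7
[-0.09414806 -0.04564913  0.02492029]
```

```bash
python3 -c "
from h import *
im=vision.grab_frame('scene');cv2.imwrite('pics/scene16.png',cv2.resize(im[200:300,200:320,::-1],(720,600),interpolation=2))
print([(c,s.tolist()) for c,s,m in blobs(im,(0,0,0),(180,255,45),300) if 200<c[0]<300 and c[1]>200], [(c,s.tolist()) for c,s,m in blobs(im,(100,130,40),(115,255,255),20) if 270<c[0]<330 and c[1]>200])
cv2.imwrite('pics/wrist16.png',vision.grab_frame('wrist')[...,::-1])"
```

```text
[(array([281.5, 227.7]), [258, 185, 42, 82, 1810]), (array([239.6, 262. ]), [224, 249, 32, 27, 671])] [(array([289.9, 272.6]), [288, 266, 5, 15, 70])]
```

View pics/scene16.png

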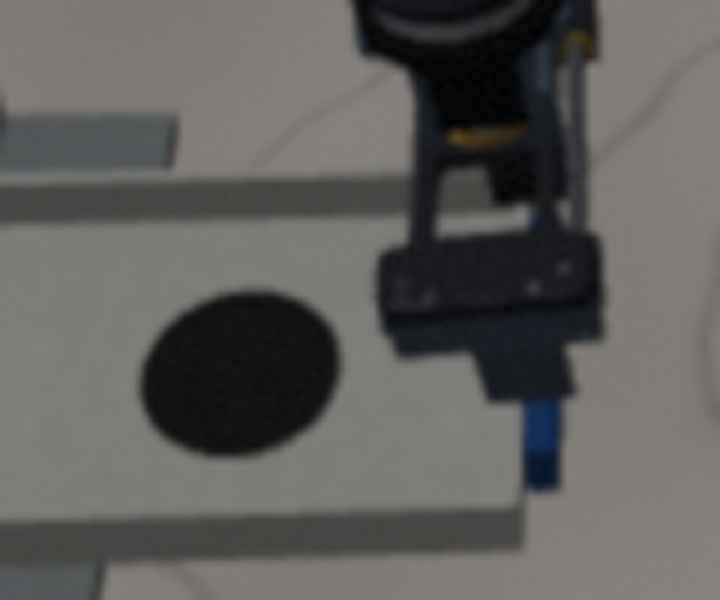

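View pics/wrist16.png

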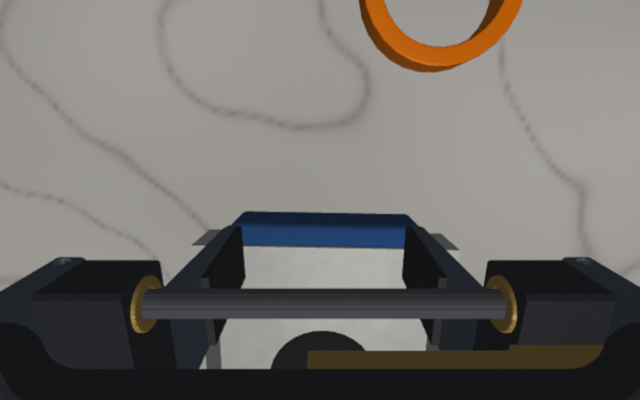

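```bash
python3 -c "
from h import *
S=vision.camera_model('scene');s=state();R=Rn.from_euler('xyz',s['ee_rot'],degrees=True)
c=lambda P:((proj(S,P)-[200,200])*6).round(0)
for q in ((45,0,0),(59,0,0),(59,0,16),(59,0,-16),(59,-60,0)): print(q,(s['ee_pos']+R.apply(q)).round(0),c(s['ee_pos']+R.apply(q)))
for z in (18,48): print(c((702,22,z)),c((583,35,z)), c((702,10,z)))
"
```

```text
(45, 0, 0) [688.  18.  30.] [545. 438.]
(59, 0, 0) [701.  17.  30.] [545. 468.]
(59, 0, 16) [703.  33.  32.] [585. 464.]
(59, 0, -16) [700.   1.  29.] [505. 472.]
(59, -60, 0) [701.  12.  90.] [523. 385.]
[559. 484.] [558. 245.] [529. 488.]
[556. 444.] [555. 203.] [525. 448.]
```

The wrist and scene views show the open fingertips about 30 mm higher than the TCP (the TCP is for shut fingers), so they passed above the rim. I'll go back, shut the fingers inside the tray, and then pull.

```bash
python3 -m handwheel '[[9.1,[0,-0.3,-1],0],[9.1,[0,-0.3,-2.5],0],[9.1,[0,-0.3,-4.5],0],[3,[0,-0.3,-4.5],0],[0,[0,-0.3,-4.5],0],[0,[0,-0.3,-4.5],0],[0,[0,-0.3,-4.5],0],[0,[0,-0.3,-4.5],0]]' 10
python3 -c "
from h import *
s=state();print(s['force'],s['torque'])
im=vision.grab_frame('scene');cv2.imwrite('pics/scene17.png',cv2.resize(im[200:300,200:320,::-1],(720,600),interpolation=2))"
```

```text
time_s: 14.85
ee_pos: [637.9, -20.8, 29.6]
ee_rot: [-84.9, 0.1, -6.3]
force: [0.3, -0.2, 0.1]
gripper_width: 53.6
[ 0.25574844 -0.22623277  0.08029499] [-0.05609208 -0.06845994  0.03112091]
```

View pics/scene17.png

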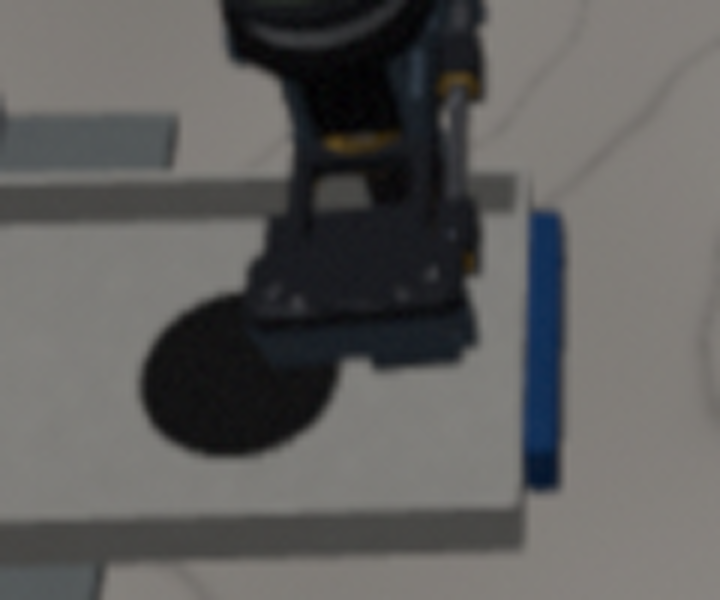

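Fingers are still closing at (400,340), inside the tray. Continue, then pull.

```bash
python3 -m handwheel '[[0,[0,0,0],0],[0,[0,0,0],0],[0,[0,0,0],0],[0,[0,0,0],0],[0,[0,0,0.5],0],[0,[0,0,1],0],[0,[0,0,1.5],0],[0,[0,0,1.5],0]]'
python3 -m handwheel '[[0,[0,0,0.4],0],[0,[0,0,0.8],0],[0,[0,0,0.8],0]]'
python3 -c "
from h import *
s=state();print(s['force'],s['torque'],s['gripper_width'])"
```

```text
time_s: 15.7
ee_pos: [639.7, -5.1, 31.1]
ee_rot: [-84.9, 0.1, -6.2]
force: [-0.6, -0.1, 0.7]
gripper_width: 0.5
time_s: 16.0
ee_pos: [640.6, 3.5, 31.9]
ee_rot: [-84.9, 0.1, -6.2]
force: [1.1, 0.8, -0.1]
gripper_width: 0.7
[ 1.10502518  0.8355167  -0.11093147] [-0.04405387 -0.06806121 -0.03687477] 0.6542257397478319
```

```bash
python3 -m handwheel '[[0,[0,0,0.4],0],[0,[0,0,0.8],0],[0,[0,0,0.8],0]]'
python3 -c "
from h import *
s=state();print(s['force'],s['torque'],s['gripper_width'])
im=vision.grab_frame('scene');cv2.imwrite('pics/scene18.png',cv2.resize(im[200:300,200:320,::-1],(720,600),interpolation=2))
im=vision.grab_frame('wrist');cv2.imwrite('pics/wrist18.png',im[...,::-1])"
```

```text
time_s: 16.3
ee_pos: [641.6, 11.9, 32.7]
ee_rot: [-84.9, 0.1, -6.2]
force: [-0.3, 0.4, 0.3]
gripper_width: 0.4
[-0.29146351  0.44936379  0.31579438] [-0.06676763 -0.08649617 -0.0461619 ] 0.3636916251562799
```

View pics/scene18.png

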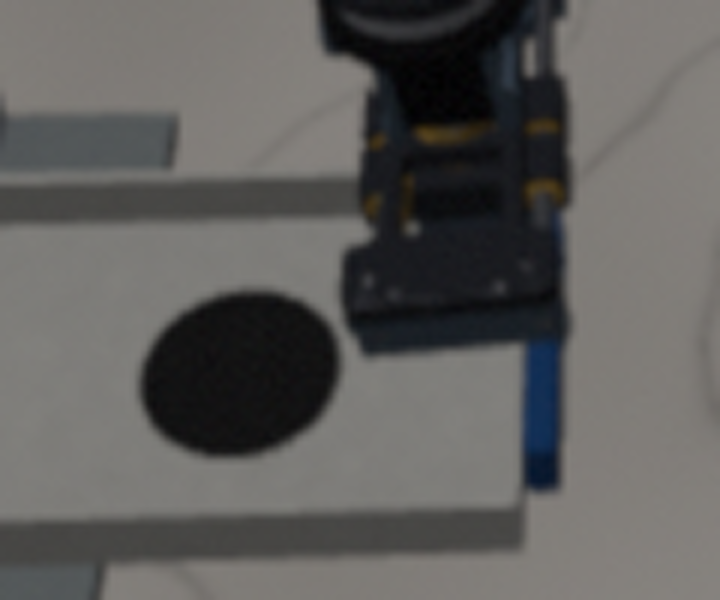

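View pics/wrist18.png

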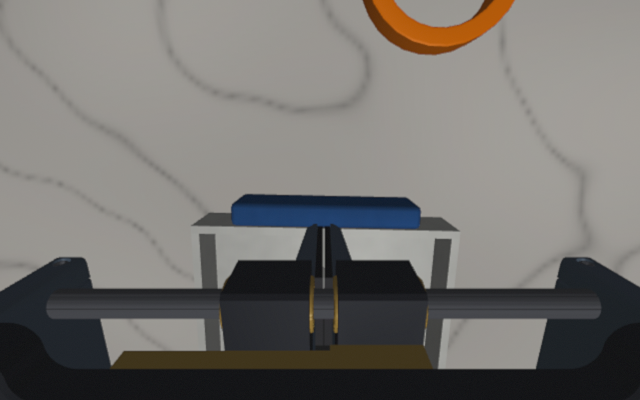

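The wrist view shows the shut fingertips right at the front wall (325,228). Pull slightly further.

```bash
python3 -m handwheel '[[0,[0,0,0.4],0],[0,[0,0,0.8],0],[0,[0,0,0.8],0]]'
python3 -c "
from h import *
s=state();print(s['force'],s['torque'],s['gripper_width'])"
```

```text
time_s: 16.7
ee_pos: [642.5, 20.0, 33.4]
ee_rot: [-84.9, 0.1, -6.2]
force: [-0.6, 0.7, 0.1]
gripper_width: -0.0
[-0.61080724  0.65827067  0.06372893] [-0.0575731  -0.03824047  0.04732972] -0.03626608464195487
```

```bash
python3 -c "
from h import *
im=vision.grab_frame('wrist');cv2.imwrite('pics/wrist19.png',cv2.resize(im[150:350,180:480,::-1],(750,500),interpolation=2))
W=vision.camera_model('wrist');s=state();R=Rn.from_euler('xyz',s['ee_rot'],degrees=True)
for q in ((0,0,0),(0,-18.8,0),(0,0,16),(16,0,0)): print(q,((proj(W,s['ee_pos']+R.apply(q))-[180,150])*2.5).round(0))
for P in ((642.5,28.5,48),(640,13.5,48),(640,8.5,48)): print(P,((proj(W,P)-[180,150])*2.5).round(0))
"
```

```text
(0, 0, 0) [358. 195.]
(0, -18.8, 0) [358. 223.]
(0, 0, 16) [358. 139.]
(16, 0, 0) [417. 195.]
(642.5, 28.5, 48) [355. 178.]
(640, 13.5, 48) [351. 236.]
(640, 8.5, 48) [353. 254.]
```

View pics/wrist19.png

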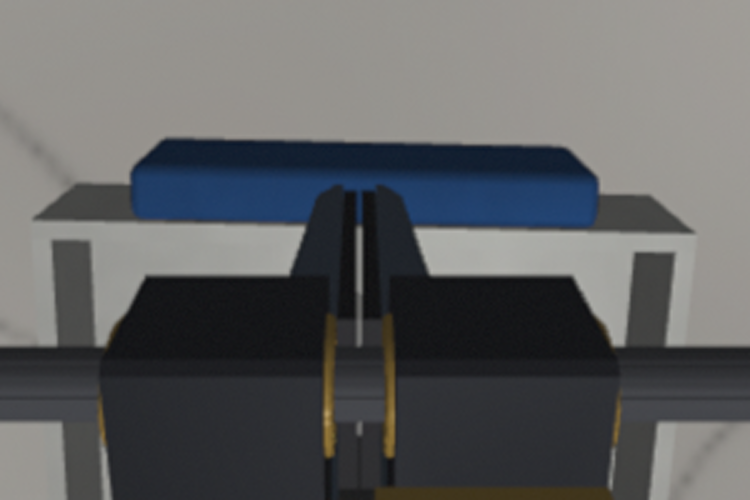

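The shut fingertips (360,190) still appear above the blue block's top face, though the TCP reads z = 33. A gentle touch downwards will settle the true tip height.

```bash
for i in 1; do python3 -m handwheel '[[0,[0,0.3,0],0],[0,[0,0.5,0],0],[0,[0,0.5,0],0]]'; done; python3 -m handwheel '[[0,[0,0.3,0],0],[0,[0,0.5,0],0],[0,[0,0.5,0],0]]'
```

```text
time_s: 17.05
ee_pos: [642.0, 20.1, 27.7]
ee_rot: [-84.9, 0.2, -6.2]
force: [-0.5, -0.1, -1.0]
gripper_width: 0.6
time_s: 17.35
ee_pos: [641.7, 20.6, 22.3]
ee_rot: [-84.9, 0.2, -6.2]
force: [0.6, 0.4, 0.5]
gripper_width: 0.6
```

```bash
python3 -c "
from h import *
im=vision.grab_frame('scene');cv2.imwrite('pics/scene20.png',cv2.resize(im[190:300,210:330,::-1],(655,600),interpolation=2))
im=vision.grab_frame('wrist');cv2.imwrite('pics/wrist20.png',cv2.resize(im[150:350,180:480,::-1],(750,500),interpolation=2))
S=vision.camera_model('scene');s=state();R=Rn.from_euler('xyz',s['ee_rot'],degrees=True)
for q in ((0,0,0),(0,-50,0),(0,-79,38),(89,-79,-38),(89,-79,38)): print(q,((proj(S,s['ee_pos']+R.apply(q))-[210,190])*5.45).round(0))
"
```

```text
(0, 0, 0) [435. 377.]
(0, -50, 0) [419. 314.]
(0, -79, 38) [497. 267.]
(89, -79, -38) [315. 460.]
(89, -79, 38) [501. 443.]
```

View pics/scene20.png

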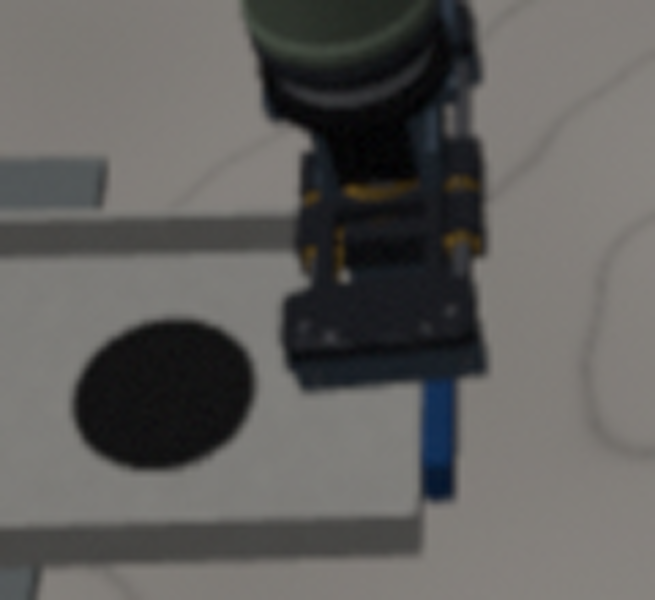

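View pics/wrist20.png

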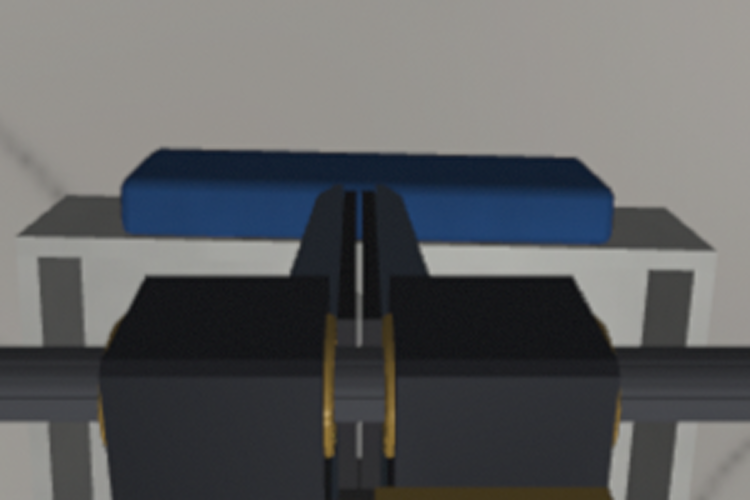

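```bash
python3 -m handwheel '[[0,[0,0.3,0],0],[0,[0,0.6,0],0],[0,[0,0.6,0],0]]'; python3 -m handwheel '[[0,[0,0.3,0],0],[0,[0,0.5,0],0],[0,[0,0.5,0],0]]'
```

```text
time_s: 17.75
ee_pos: [641.6, 21.1, 16.1]
ee_rot: [-84.9, 0.2, -6.2]
force: [0.8, -0.5, -0.5]
gripper_width: 0.8
time_s: 18.05
ee_pos: [641.7, 21.5, 11.8]
ee_rot: [-84.9, 0.2, -6.2]
force: [-1.2, -0.4, 3.8]
gripper_width: 0.4
```

Contact came at TCP z = 12 on a block top 48 mm high. So the real fingertips are about 36 mm above the reported TCP, which also matches the wrist pictures (tip pixel and mat size). I'll use that offset from here on and redo the straightening pull properly.

```bash
python3 -m handwheel '[[0,[0,-0.8,0],0],[0,[0,-1.2,-1.5],0],[0,[0,-1.2,-4],0],[0,[0,-0.5,-5],0],[0,[0,0.8,-5],0],[0,[0,1.5,-5],0],[0,[0,1.5,-4.3],0],[0,[0,1.5,-3.6],0],[0,[0,1.5,-3.6],0]]'; python3 -m handwheel '[[0,[0,0,0.3],0],[0,[0,0,0.6],0],[0,[0,0,0.6],0]]'
```

```text
time_s: 18.95
ee_pos: [638.5, -11.0, -5.9]
ee_rot: [-84.9, 0.2, -6.1]
force: [-0.7, -0.5, -0.6]
gripper_width: 0.7
time_s: 19.25
ee_pos: [639.3, -4.5, -5.1]
ee_rot: [-84.9, 0.1, -6.0]
force: [0.0, 0.4, 0.9]
gripper_width: 0.6
```

```bash
python3 -m handwheel '[[0,[0,0,0.4],0],[0,[0,0,0.8],0],[0,[0,0,0.8],0]]'; python3 -m handwheel '[[0,[0,0,0.4],0],[0,[0,0,0.8],0],[0,[0,0,0.8],0]]'
```

```text
time_s: 19.55
ee_pos: [639.9, 0.1, -4.7]
ee_rot: [-85.2, 0.1, -5.9]
force: [-0.8, -9.8, -1.0]
gripper_width: 0.3
time_s: 19.85
ee_pos: [639.9, -0.2, -4.6]
ee_rot: [-86.0, 0.1, -5.7]
force: [-2.6, -23.2, -1.0]
gripper_width: 0.4
```

The pull straightens the tool by about 0.8° per call. Repeat.

```bash
python3 -m handwheel '[[0,[0,0,0.6],0],[0,[0,0,0.9],0]]'; python3 -m handwheel '[[0,[0,0,0.6],0],[0,[0,0,0.9],0]]';python3 -m handwheel '[[0,[0,0,0.6],0],[0,[0,0,0.9],0]]'
```

```text
time_s: 20.05
ee_pos: [639.9, -0.7, -4.3]
ee_rot: [-86.9, 0.1, -5.4]
force: [-3.1, -33.0, 1.1]
gripper_width: 1.0
time_s: 20.25
ee_pos: [639.9, -1.4, -4.1]
ee_rot: [-87.8, 0.1, -5.1]
force: [-2.1, -33.7, 1.6]
gripper_width: 0.8
time_s: 20.45
ee_pos: [639.9, -2.1, -3.9]
ee_rot: [-88.7, 0.1, -4.9]
force: [-2.5, -33.3, 0.8]
gripper_width: 0.4
```

```bash
python3 -c "
from h import *
im=vision.grab_frame('scene')
print([(c,s.tolist()) for c,s,m in blobs(im,(0,0,0),(180,255,45),300) if 200<c[0]<300 and c[1]>200],ptr(im,'scene'))"
```

```text
[(array([265.6, 243.6]), [225, 197, 69, 79, 2460])] [(array([159. , 226.9]), [156, 217, 7, 21, 48], 257.6)]
```

One more, slightly lighter, also trimming the yaw, then lift out.

```bash
python3 -m handwheel '[[0,[0,0,0.5],0],[0,[0,0,0.8],0]]'; python3 -m handwheel '[[0,[0,0,0.3],0],[0,[0,0,0.5],0]]'; python3 -m handwheel '[[0,[0,0,-0.6],0],[0,[0,-0.5,-1.5],0],[2,[0,-4,-1.5],0],[6,[0,-9,-1.5],0],[9.1,[0,-14,-1.5],0],[9.1,[0,-17,0],0],[9.1,[0,-17,0],0]]'
python3 - <<'E'
from h import *
s=state();print(s['ee_rot'])
im=vision.grab_frame('scene')
print([(c,s.tolist()) for c,s,m in blobs(im,(0,0,0),(180,255,45),300) if 200<c[0]<300 and c[1]>200],ptr(im,'scene'))
for P in ((621,301,150),(621,301,10)): print(to(P,-6.5),to(P,0))
E
```

```text
time_s: 20.7
ee_pos: [639.9, -2.8, -3.6]
ee_rot: [-89.4, 0.1, -4.7]
force: [-2.5, -30.9, 1.0]
gripper_width: 0.6
time_s: 20.9
ee_pos: [639.9, -3.4, -3.5]
ee_rot: [-89.9, 0.1, -4.6]
force: [-2.1, -20.2, 1.0]
gripper_width: 0.6
time_s: 21.6
ee_pos: [643.6, -2.1, 173.1]
ee_rot: [-89.8, -0.6, -4.5]
force: [0.5, 0.1, -0.5]
gripper_width: 37.6
[-89.79036329  -0.56668353  -4.50081599]
[(array([240.7, 261.9]), [225, 249, 32, 27, 674])] [(array([158.8, 227.2]), [155, 218, 8, 20, 46], 256.7)]
(array([-4.46,  2.03, 30.12]), np.float64(1.9992854379865719)) (array([-4.46,  2.03, 30.12]), np.float64(-4.500714562013428))
(array([-4.52, 16.03, 30.08]), np.float64(1.9992854379865719)) (array([-4.52, 16.03, 30.08]), np.float64(-4.500714562013428))
```

Tilt is back to 0.2°, the tray mat is unmoved (240.7,261.9), and the pointer is unmoved. Now to the jar, well above everything.

```bash
python3 -m handwheel '[[9.1,[-0.5,0,4.5],2],[9.1,[-1.2,0,9.4],2],[9.1,[-2,0,14.3],2],[9.1,[-2.7,0,19.2],2],[9.1,[-3.4,0,24],2],[9.1,[-4.2,1,28],2],[9.1,[-4.5,2,30.1],2],[9.1,[-4.5,2,30.1],2],[9.1,[-4.5,2,30.1],2]]' 30
python3 - <<'E'
from h import *
s=state();print(s['ee_rot'])
T=vision.camera_model('top');print('fan',onz(T,(182.9,210),100),onz(T,(192,215),8))
cv2.imwrite('pics/wrist21.png',vision.grab_frame('wrist')[...,::-1])
im=vision.grab_frame('scene')
cv2.imwrite('pics/scene21.png',cv2.resize(im[130:310,300:540,::-1],(800,600),interpolation=2))
W=vision.camera_model('wrist');print(proj(W,(621.1,301.5,110)))
print(to((621.1,301.5,10),-6.5))
E
```

```text
time_s: 22.55
ee_pos: [620.1, 299.6, 148.7]
ee_rot: [-90.0, -0.1, -6.5]
force: [0.4, -0.6, 0.6]
gripper_width: 91.2
[-90.00696659  -0.09995691  -6.48778952]
fan [553.29364958 492.91815922 100.        ] [549.57637065 492.92367721   8.        ]
[322.73062072 206.22801738]
(array([-0.07, 14.01,  0.23]), np.float64(-0.09884641105884384))
```

View pics/wrist21.png

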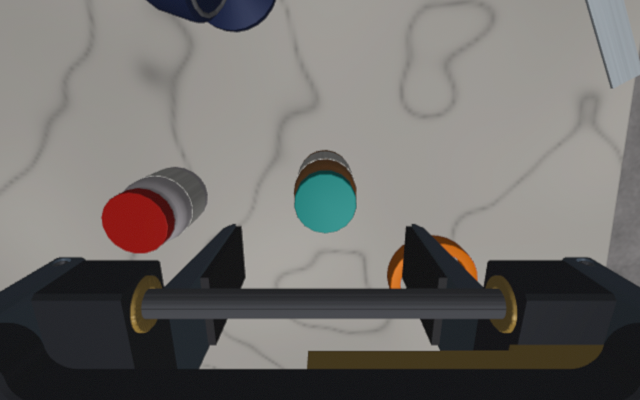

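View pics/scene21.png

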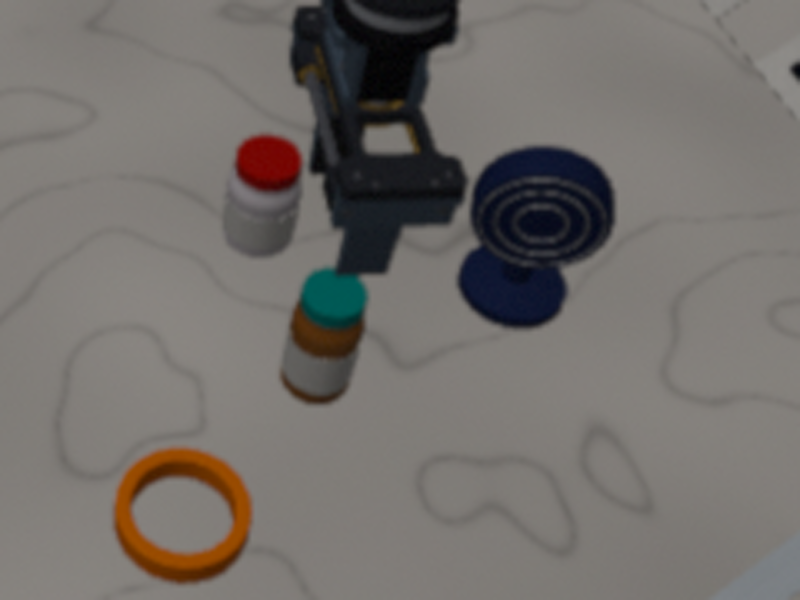

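Wrist view: the teal lid centre is at (325,202) against a predicted (323,206), centred between the fingers. The paint jar (137,220) and tape are clear. Descend and grip.

```bash
python3 -m handwheel '[[9.1,[0,4,0.2],0],[9.1,[0,8,0.2],0],[9.1,[0,11,0.2],0],[9.1,[0,13,0.2],0],[9.1,[0,14,0.2],0],[9.1,[0,14,0.2],0]]' 25
python3 -m handwheel '[[5,[0,0,0],0],[5,[0,0,0],0],[5,[0,0,0],0],[4,[0,0,0],0],[4,[0,0,0],0],[4,[0,0,0],0],[4,[0,0,0],0],[4,[0,0,0],0]]' 25
```

```text
time_s: 23.25
ee_pos: [621.6, 299.5, 9.3]
ee_rot: [-90.0, -0.1, -6.7]
force: [-0.4, 0.1, 0.3]
gripper_width: 91.3
time_s: 24.05
ee_pos: [621.7, 299.7, 9.8]
ee_rot: [-90.0, -0.1, -6.7]
force: [-2.0, -1.9, 3.7]
gripper_width: 55.3
```

```bash
python3 -m handwheel '[[4,[0,-1,0],0],[4,[0,-3,0],0],[4,[0,-6,0],0],[4,[0,-9,0],0],[4,[0,-11.5,0],0],[4,[0,-12,0],0],[4,[0,-12,0],0]]' 30
python3 - <<'E'
from h import *
print(state()['force'])
im=vision.grab_frame('scene')
cv2.imwrite('pics/scene22.png',cv2.resize(im[100:310,300:540,::-1],(685,600),interpolation=2))
cv2.imwrite('pics/wrist22.png',vision.grab_frame('wrist')[...,::-1])
print(to((628.3,-104.3,130),-6.5))
E
```

```text
time_s: 24.75
ee_pos: [621.4, 299.6, 129.9]
ee_rot: [-89.9, -0.2, -6.7]
force: [-0.2, -0.9, -3.0]
gripper_width: 55.3
[-0.19764004 -0.89052014 -3.03315391]
(array([  5.5 ,  -0.19, -39.97]), np.float64(-0.18389937890250962))
```

View pics/scene22.png

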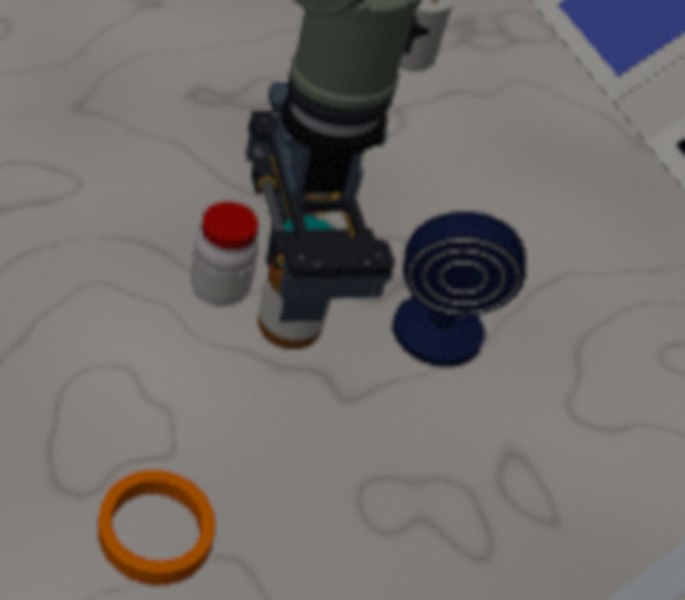

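View pics/wrist22.png

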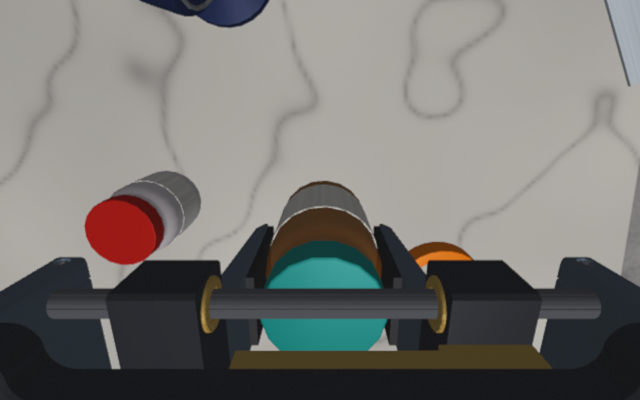

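Both views show the jar held upright between the pads (about 3 N of weight). The paint jar, tape and fan are untouched. Carry it over to the mat.

```bash
python3 -m handwheel '[[4,[0.3,0,-3],0],[4,[0.9,0,-7],0],[4,[1.6,0,-11.5],0],[4,[2.3,0,-16.2],0],[4,[3,0,-21],0],[4,[3.7,0,-25.8],0],[4,[4.4,0,-30.5],0],[4,[5,0,-34.8],0],[4,[5.4,0,-38],0],[4,[5.5,0,-40],0]]'
python3 -m handwheel '[[4,[0,0,0],0],[4,[0,0,0],0]]'
python3 - <<'E'
from h import *
cv2.imwrite('pics/top23.png',cv2.resize(vision.grab_frame('top')[120:270,300:500,::-1],(800,600),interpolation=2))
im=vision.grab_frame('scene');print(ptr(im,'scene'))
cv2.imwrite('pics/scene23.png',cv2.resize(im[130:310,120:360,::-1],(800,600),interpolation=2))
print(to((628.3,-106,34),-6.5))
E
```

```text
time_s: 25.85
ee_pos: [626.9, -107.4, 125.8]
ee_rot: [-90.1, 0.3, -6.8]
force: [-0.5, 0.3, -2.7]
gripper_width: 55.4
time_s: 26.05
ee_pos: [625.6, -107.5, 123.7]
ee_rot: [-90.1, 0.5, -6.9]
force: [0.6, -0.6, -3.9]
gripper_width: 55.4
[(array([158.5, 228.1]), [155, 217, 9, 22, 52], 253.9)]
(array([0.25, 9.06, 0.06]), np.float64(-0.2783068870026568))
```

View pics/scene23.png

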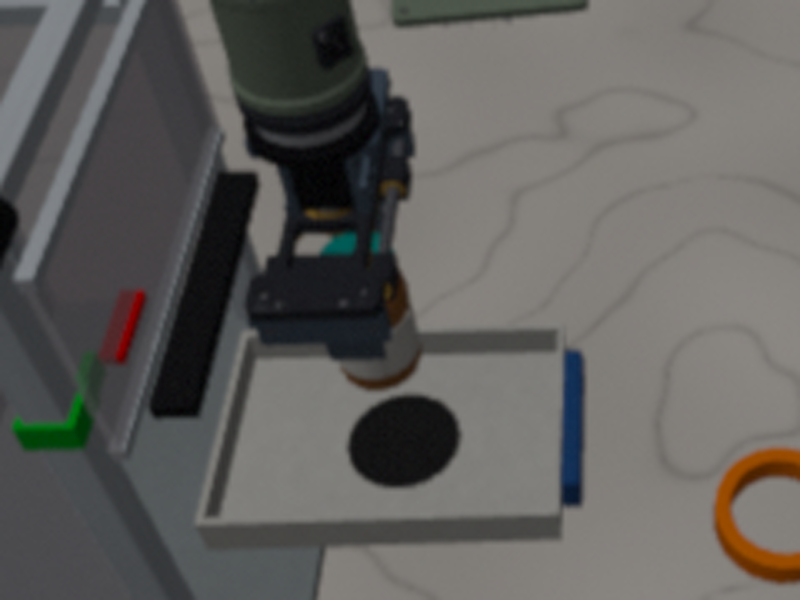

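The jar hangs upright over the tray, and the mat is at (404,441). Lower it to just above the floor.

```bash
python3 -m handwheel '[[4,[0.2,2,0.3],0],[4,[0.3,4.5,0.3],0],[4,[0.3,6.8,0.3],0],[4,[0.3,8.2,0.3],0],[4,[0.3,8.7,0.3],0],[4,[0.3,8.7,0.3],0]]'
python3 -m handwheel '[[4,[0,0.2,0],0],[4,[0,0.4,0],0],[4,[0,0.4,0],0]]'
```

```text
time_s: 26.75
ee_pos: [629.1, -103.1, 37.3]
ee_rot: [-90.1, 0.4, -6.7]
force: [-0.6, 0.2, -2.7]
gripper_width: 55.5
time_s: 27.05
ee_pos: [629.4, -103.1, 33.8]
ee_rot: [-90.1, 0.4, -6.7]
force: [0.2, -0.2, -3.5]
gripper_width: 55.5
```

```bash
python3 -m handwheel '[[4,[0,0.2,0],0],[4,[0,0.4,0],0],[4,[0,0.4,0],0]]'
python3 -m handwheel '[[4,[0,0.15,0],0],[4,[0,0.25,0],0],[4,[0,0.25,0],0]]'
```

```text
time_s: 27.35
ee_pos: [629.0, -103.1, 29.6]
ee_rot: [-90.1, 0.4, -6.7]
force: [0.8, 0.4, -3.3]
gripper_width: 55.2
time_s: 27.65
ee_pos: [629.2, -103.2, 28.0]
ee_rot: [-90.1, 0.4, -6.7]
force: [-2.2, 0.7, 3.8]
gripper_width: 55.3
```

The weight is now carried by the floor (force −3.3 → +3.8 N at TCP z = 28, as expected). Release and rise.

```bash
python3 -m handwheel '[[6.5,[0,0,0],0],[8,[0,0,0],0],[9.1,[0,0,0],0],[9.1,[0,0,0],0],[9.1,[0,0,0],0],[9.1,[0,0,0],0],[9.1,[0,-0.5,0],0],[9.1,[0,-2,0],0],[9.1,[0,-6,0],0],[9.1,[0,-10,0],0]]'
python3 -m handwheel '[[9.1,[0,-3,0],0],[9.1,[0,-3,4],0],[9.1,[0,-3,9],0],[9.1,[0,-3,14],0],[9.1,[0,-3,18],0],[9.1,[0,-3,21],0],[9.1,[0,-3,21],0]]'
python3 - <<'E'
from h import *
t=vision.grab_frame('top');cv2.imwrite('pics/top24.png',cv2.resize(t[120:270,300:500,::-1],(800,600),interpolation=2))
im=vision.grab_frame('scene');print(ptr(im,'scene'))
cv2.imwrite('pics/scene24.png',cv2.resize(im[130:310,120:360,::-1],(800,600),interpolation=2))
E
```

```text
time_s: 28.65
ee_pos: [629.2, -103.1, 128.6]
ee_rot: [-90.1, 0.5, -6.7]
force: [0.3, -0.6, 1.3]
gripper_width: 91.2
time_s: 29.35
ee_pos: [654.3, 109.7, 158.5]
ee_rot: [-90.0, 0.5, -6.5]
force: [-0.1, -0.5, 0.1]
gripper_width: 90.8
[(array([158.8, 227.4]), [155, 218, 8, 20, 45], 256.1)]
```

View pics/scene24.png

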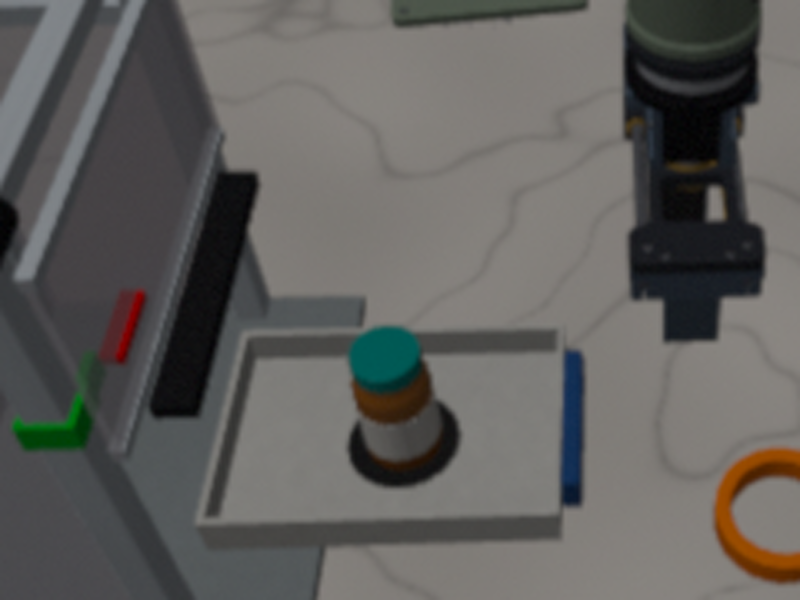

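View pics/top24.png

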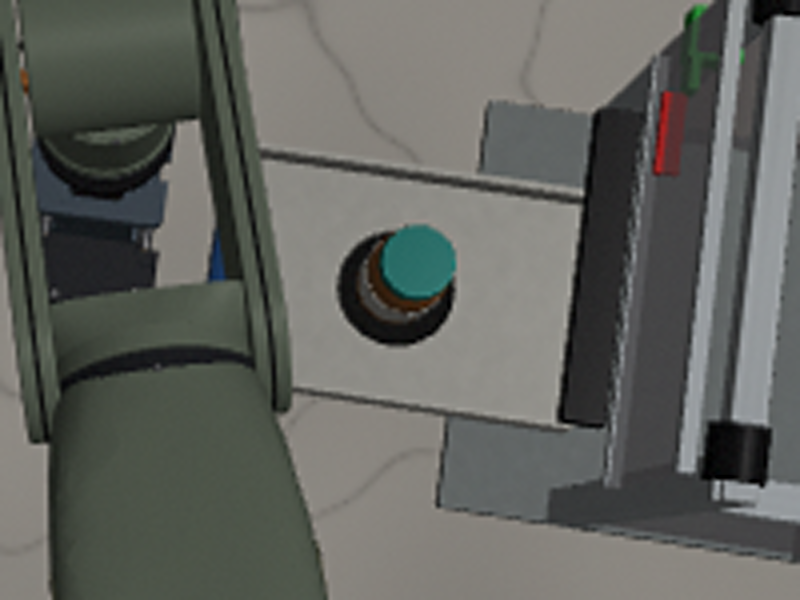

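The jar stands upright, centred on the mat (scene (398,460), top (398,288)), and the sash is unchanged at the mark. Now shut the fingers and go down in front of the push block.

```bash
python3 - <<'E'
from h import *
print(to((648,80,40),-6.5),to((648,80,-6),-6.5))
E
python3 -m handwheel '[[5,[-0.3,2,-1],0],[2,[-0.3,5,-2.5],0],[0,[-0.3,8,-2.9],0],[0,[-0.3,11,-2.9],0],[0,[-0.3,12,-2.9],0],[0,[-0.3,12,-2.9],0],[0,[-0.3,12,-2.9],0],[0,[-0.3,12,-2.9],0],[0,[-0.3,12,-2.9],0],[0,[-0.3,12,-2.9],0]]'
python3 -m handwheel '[[0,[0,0,0],0],[0,[0,1.5,0],0],[0,[0,3,0],0],[0,[0,4.2,0],0],[0,[0,4.5,0],0],[0,[0,4.5,0],0]]'
python3 - <<'E'
from h import *
s=state();print(s['ee_rot'],s['gripper_width'])
im=vision.grab_frame('scene')
cv2.imwrite('pics/scene25.png',cv2.resize(im[130:310,120:360,::-1],(800,600),interpolation=2))
cv2.imwrite('pics/wrist25.png',vision.grab_frame('wrist')[...,::-1])
E
```

```text
(array([-0.2 , 11.86, -2.61]), np.float64(-0.15750944770985598)) (array([-0.17, 16.46, -2.6 ]), np.float64(-0.15750944770985598))
time_s: 30.45
ee_pos: [647.3, 77.4, 39.6]
ee_rot: [-90.1, 0.4, -6.6]
force: [-0.7, 0.3, 0.1]
gripper_width: 13.8
time_s: 31.05
ee_pos: [646.7, 77.4, -5.8]
ee_rot: [-90.1, 0.4, -6.6]
force: [-0.7, -0.5, -0.1]
gripper_width: 0.4
[-90.08893329   0.42557002  -6.64644303] 0.4417792356002095
```

View pics/scene25.png

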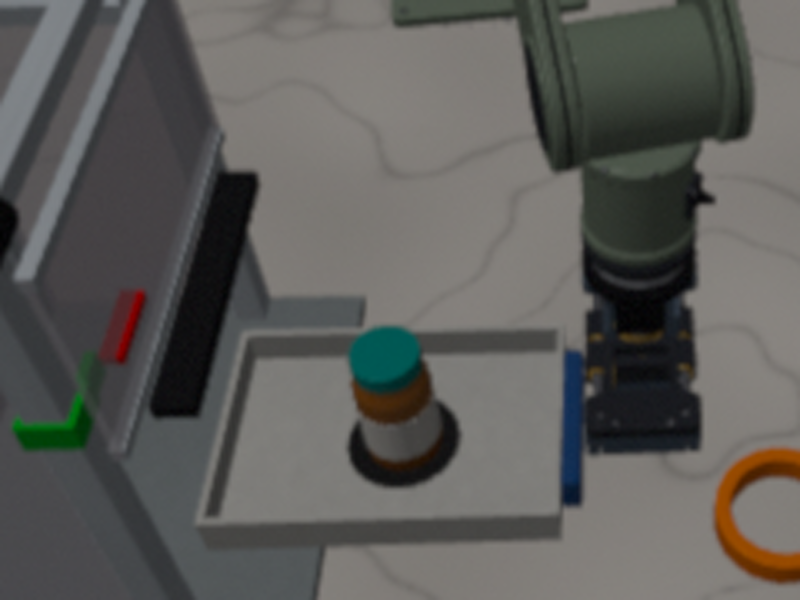

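View pics/wrist25.png

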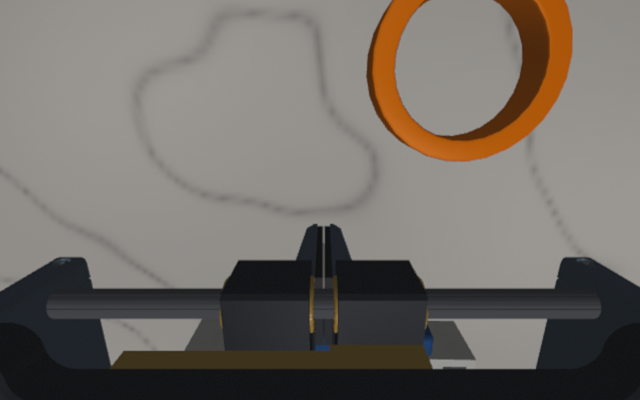

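The fingers are shut just in front of the blue block (570,430), and the jar is still upright. Push slowly with a soft start.

```bash
python3 -m handwheel '[[0,[0,0,-1.2],0],[0,[0,0,-2.2],0],[0,[0,0,-2.8],0],[0,[0,0,-3.2],0],[0,[0,0,-3.6],0],[0,[0,0,-4.1],0],[0,[0,0,-4.7],0],[0,[0,0,-5.4],0],[0,[0,0,-6.2],0],[0,[0,0,-7],0]]'
python3 -m handwheel '[[0,[0,0,-0.8],0],[0,[0,0,-1.6],0],[0,[0,0,-2.4],0],[0,[0,0,-3.2],0],[0,[0,0,-4],0],[0,[0,0,-4.8],0],[0,[0,0,-5.5],0],[0,[0,0,-6],0],[0,[0,0,-6.3],0],[0,[0,0,-6.3],0]]'
python3 - <<'E'
from h import *
im=vision.grab_frame('scene');print(ptr(im,'scene'))
cv2.imwrite('pics/scene26.png',cv2.resize(im[130:310,120:360,::-1],(800,600),interpolation=2))
E
```

```text
time_s: 32.15
ee_pos: [639.2, 7.2, -4.7]
ee_rot: [-90.1, 0.3, -6.6]
force: [-1.9, 3.0, 3.1]
gripper_width: -0.1
time_s: 33.15
ee_pos: [632.1, -56.4, -4.8]
ee_rot: [-90.1, 0.3, -6.6]
force: [0.3, -0.2, -0.2]
gripper_width: 0.5
[(array([158.6, 228.1]), [154, 218, 9, 21, 49], 253.9)]
```

View pics/scene26.png

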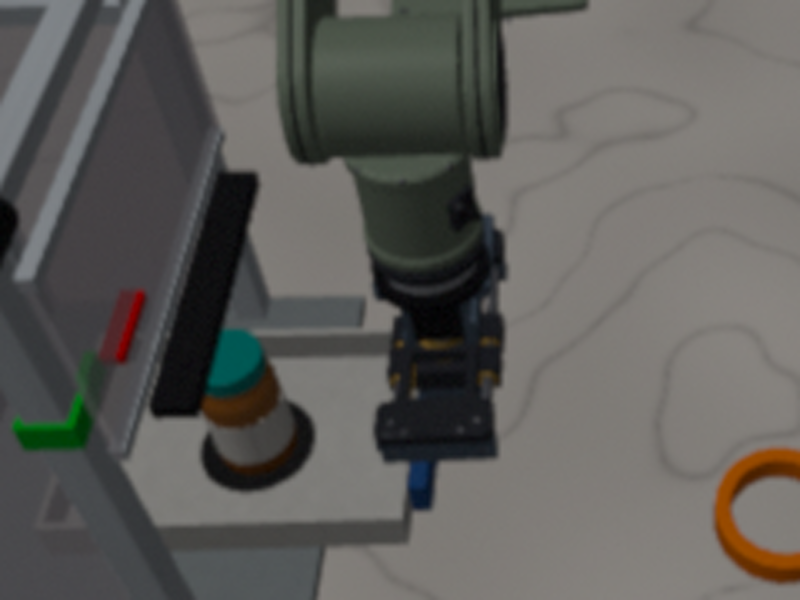

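The tray is over half-way in, with the jar upright under the bar. Continue to the stop, slowly at the end.

```bash
python3 -m handwheel '[[0,[0,0,-0.6],0],[0,[0,0,-1.2],0],[0,[0,0,-1.9],0],[0,[0,0,-2.6],0],[0,[0,0,-3.3],0],[0,[0,0,-4],0],[0,[0,0,-4.6],0],[0,[0,0,-5.1],0],[0,[0,0,-5.4],0],[0,[0,0,-5.5],0]]'
python3 -m handwheel '[[0,[0,0,-0.3],0],[0,[0,0,-0.6],0],[0,[0,0,-0.9],0],[0,[0,0,-0.9],0]]'
```

```text
time_s: 34.2
ee_pos: [625.9, -111.3, -4.7]
ee_rot: [-90.1, 0.3, -6.6]
force: [-1.8, 2.8, -0.1]
gripper_width: 0.1
time_s: 34.6
ee_pos: [625.1, -117.6, -4.7]
ee_rot: [-89.9, 0.3, -6.7]
force: [-0.9, 10.4, 1.1]
gripper_width: 0.3
```

```bash
python3 -m handwheel '[[0,[0,0,-0.3],0],[0,[0,0,-0.5],0],[0,[0,0,-0.5],0]]'
python3 -m handwheel '[[0,[0,0,0.6],0],[0,[0,0,2],0],[0,[0,0,5],0],[0,[0,0,9],0],[0,[0,-2,13],0],[0,[0,-6,16],0],[0,[0,-10,18],0],[0,[0,-14,19],0],[0,[0,-15,20],0],[0,[0,-15,20],0]]'
python3 - <<'E'
from h import *
im=vision.grab_frame('scene');print(ptr(im,'scene'))
cv2.imwrite('pics/scene27.png',cv2.resize(im[130:310,100:400,::-1],(800,480),interpolation=2))
t=vision.grab_frame('top');print(ptr(t,'top'))
cv2.imwrite('pics/top27.png',cv2.resize(t[90:290,230:530,::-1],(800,533),interpolation=2))
for c,s,m in blobs(t,(100,130,40),(115,255,255),30):
    if 330<c[0]<450: print('blue top',c,s.tolist(),corners(m).round(1).tolist())
for c,s,m in blobs(im,(100,130,40),(115,255,255),30):
    if 200<c[0]<320 and c[1]>150: print('blue scene',c,s.tolist())
for n,f,l,h in (('paint',im,(0,150,60),(6,255,255)),('tape',im,(7,200,100),(20,255,255)),('tapeT',t,(7,200,100),(20,255,255)),('paintT',t,(0,150,60),(6,255,255)),('fan',t,(100,130,40),(115,255,255)),('fanS',im,(100,130,40),(115,255,255))): print(n,[c.tolist() for c,s,m in blobs(f,l,h,80)])
E
```

```text
time_s: 34.9
ee_pos: [625.2, -117.3, -4.5]
ee_rot: [-89.4, 0.3, -6.9]
force: [-0.1, 18.3, 1.8]
gripper_width: 0.4
time_s: 35.9
ee_pos: [651.7, 80.7, 150.0]
ee_rot: [-89.3, -0.1, -6.8]
force: [-0.2, -0.6, -0.9]
gripper_width: 0.5
[(array([158.8, 227.4]), [155, 218, 8, 20, 49], 256.1)]
[(array([465.3, 152.4]), [463, 143, 5, 21, 47], 262.3)]
blue top [414.9 192.8] [411, 172, 9, 42, 199] [[410.0, 212.89999389648438], [415.20001220703125, 171.5], [419.8999938964844, 172.10000610351562], [414.70001220703125, 213.5]]
blue scene [221.7 259.6] [216, 237, 12, 46, 259]
paint [[379.9, 178.3]]
tape [[354.3, 283.4]]
tapeT [[299.6, 154.6]]
paintT [[253.4, 246.7]]
fan [[414.9, 192.8], [194.1, 202.5], [173.5, 205.2], [187.7, 212.6], [187.0, 222.9]]
fanS [[256.7, 30.9], [461.3, 179.3], [452.6, 216.2], [221.7, 259.6]]
```

View pics/scene27.png

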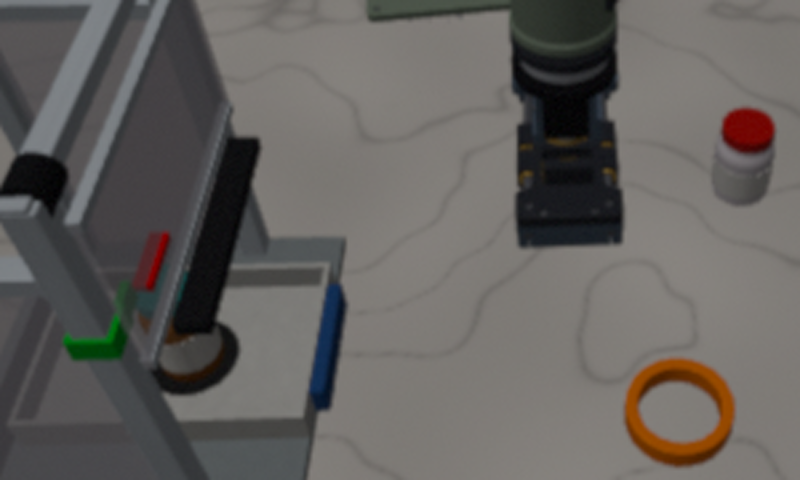

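View pics/top27.png

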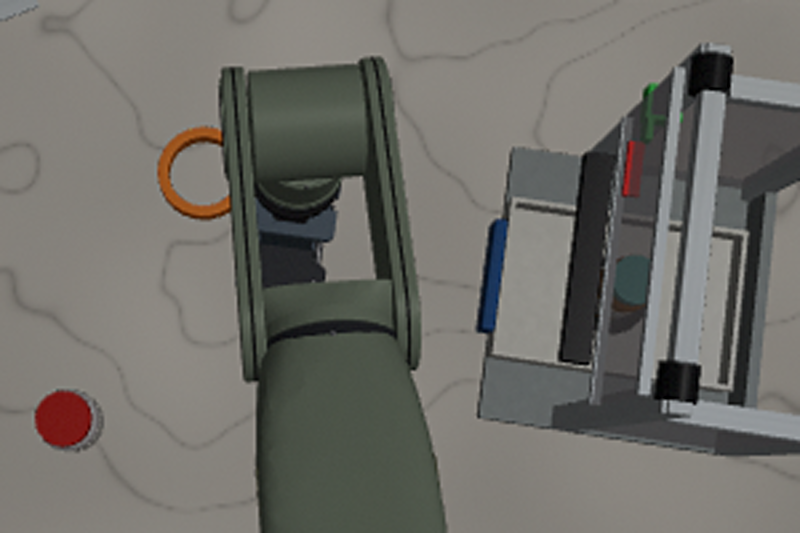

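Scene and top views: the tray is home, the jar stands on the mat behind the sash, the pointer is beside the clip, and the paint jar and tape are where they were. A quick number check on the tray travel follows, then hand-in.

```bash
python3 - <<'E'
from h import *
T=vision.camera_model('top');S=vision.camera_model('scene')
a=onz(T,(354,184),48);b=onz(T,(412.6,192.2),48);print('travel',a.round(1),b.round(1),np.linalg.norm(a-b).round(1))
t=cv2.imread('pics/top0.png')[...,::-1].copy();print(ptr(t,'top'))
im=vision.grab_frame('scene');print(ptr(im,'scene'));print(state()['force'],state()['time_s'])
print(job.job_done())
E
```

```text
travel [643.9  28.7  48. ] [ 624.1 -135.8   48. ] 165.7
[(array([453.8, 161.8]), [452, 153, 4, 19, 39], 158.0)]
[(array([158.7, 227.4]), [155, 217, 8, 21, 49], 256.1)]
[-0.50470685 -0.91969541 -0.11576178] 36.05
the job is handed in; nothing more can be done
None
```

The job is handed in at about 36 s, with the sash, jar and tray all done in the order asked. The main departure is how the sash was raised: **I did not push up under the bar.** The interface keeps the tool pointing straight down, so the fingers can't get under the bar. I lifted the sash by pressing the gripper sideways at up to about 26 N. The press was first on the pane and then on the front of the bar.

| Check | Result |
|---|---|
| Sash | Pointer at about 255 mm and clip centre at about 254–255 mm, both to about ±3 mm; unchanged through the later steps |
| Jar | Upright and centred on the mat; the force reading showed the floor taking its weight before I let go |
| Tray | Pushed until it stopped (force rose from 3 to 18 N with no further movement) |
| Paint jar and tape roll | Where they started in the scene view, within half a pixel |
| Fan | No visible movement in the scene view |
| At hand-in | Gripper clear of everything |

**Checks that disagreed:**
- **Tray travel:** the camera measured about 166 mm against a nominal 170 mm. I relied on the stop instead.
- **Clip height:** single readings of its centre ranged from 252 to 259 mm.
- **Bar float:** I did not see the bar's expected 10 mm drop when I let go.
- **Fingertip height:** a touch on the push block put the real fingertips about 36 mm above the reported TCP. I used that offset for the grasp and the push.
- **Tool tilt:** pressing the sash tilted the tool by 5°. I straightened it before picking up the jar by pulling on the tray's front wall with up to about 34 N. That moved the tray out by about 2 mm.
- **Top view:** the arm partly covered the tape roll at the end, and the fan's colour blobs there read a few pixels off. I relied on the scene view for both.

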